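# Press the sockets into the mast feet

### The job

Press the brass socket fully home in every mast foot standing on the green cutting mat: seat each foot, socket up, in the square nest of the press's slide, push the slide fully in under the ram, press the ram's black head down to its stop, then draw the slide out again and set the finished foot flat in the red tray, beside the others and not on top of them. When all are done leave the slide pushed fully in and empty, and leave the other things on the bench where they are.

Things in the scene. Friction and masses are not known exactly. Their poses are not given: they have to be found in the camera images.
- foot_a: a mast foot: grey cast block 40 x 40 mm square and 20 mm high with vertical sides, about 0.15 kg (may be absent); origin at the centre of its underside, z up out of the face that carries the brass socket and four dark bolt heads. A 16.5 mm round bore runs down its middle.
- foot_b: a mast foot: grey cast block 40 x 40 mm square and 20 mm high with vertical sides, about 0.15 kg (may be absent); origin at the centre of its underside, z up out of the face that carries the brass socket and four dark bolt heads. A 16.5 mm round bore runs down its middle.
- foot_c: a mast foot: grey cast block 40 x 40 mm square and 20 mm high with vertical sides, about 0.15 kg (may be absent); origin at the centre of its underside, z up out of the face that carries the brass socket and four dark bolt heads. A 16.5 mm round bore runs down its middle.
- foot_d: a mast foot: grey cast block 40 x 40 mm square and 20 mm high with vertical sides, about 0.15 kg (may be absent); origin at the centre of its underside, z up out of the face that carries the brass socket and four dark bolt heads. A 16.5 mm round bore runs down its middle.
- socket_a (a joint): the brass socket (16 mm across) in the bore of foot_a: 0 = its top stands 2 mm above the foot's top face, grows as it is pressed down into the bore, 0.006 m at most (top 4 mm below the face). A tight fit: about 6 N moves it and it stays where it is left. The bore is too narrow for the fingers; the nose of the press enters it.
- socket_b (a joint): the brass socket (16 mm across) in the bore of foot_b: 0 = its top stands 2 mm above the foot's top face, grows as it is pressed down into the bore, 0.006 m at most (top 4 mm below the face). A tight fit: about 6 N moves it and it stays where it is left. The bore is too narrow for the fingers; the nose of the press enters it.
- socket_c (a joint): the brass socket (16 mm across) in the bore of foot_c: 0 = its top stands 2 mm above the foot's top face, grows as it is pressed down into the bore, 0.006 m at most (top 4 mm below the face). A tight fit: about 6 N moves it and it stays where it is left. The bore is too narrow for the fingers; the nose of the press enters it.
- socket_d (a joint): the brass socket (16 mm across) in the bore of foot_d: 0 = its top stands 2 mm above the foot's top face, grows as it is pressed down into the bore, 0.006 m at most (top 4 mm below the face). A tight fit: about 6 N moves it and it stays where it is left. The bore is too narrow for the fingers; the nose of the press enters it.
- press: green hand press, fixed: base 230 x 150 mm (x = -165 to +65), two pillars 120 mm apart in y, a crossbeam 44 mm deep (x), top 112 mm above the bench (nuts to 121), and a vertical ram through its middle. Origin on the bench under the ram's axis, z up, x away from the robot. The slide runs along x between the pillars and comes out towards -x (the robot).
- ram (a joint): the ram of the press, spring-returned: 0 = up, grows as its head is pressed down, 0.022 m = at its stop. The spring takes about 3 N to start and 7 N at the stop; seating a socket adds about 6 N over the last 6 mm. Its steel nose (9 mm) then stands 4 mm deep in the bore of a foot that sits in the nest with the slide fully in.
- head_top (a point): centre of the flat top of the ram's black mushroom head (44 mm across); 172 mm above the bench when up, 150 mm at the stop.
- slide (a joint): the steel slide of the press: 0 = fully in, nest under the ram; grows as it is drawn out towards the robot, 0.110 m = fully out, the nest clear of the crossbeam for loading from above. Stays where it is left; about 2 N moves it.
- nest (a point): centre of the floor of the square nest in the slide (the opening is 43 x 43 mm with a 2 mm bevel, 10 mm deep, its sides parallel to the press's x and y; the block around it is 66 x 66 mm with its top 10 mm above this point). A seated foot's underside lies on this point and its top 10 mm stand out of the nest. Axes as the press's.
- slide_knob (a point): centre of the top of the slide's red pull knob, an upright cylinder 18 mm across and 56 mm high (its top 85 mm above the bench), on the slide's centre line 105 mm from the nest on the robot's side. Axes as the press's.
- tray: shallow red tray, fixed, 140 (x) x 210 (y) x 16 mm outside, walls and floor 4 mm, empty at the start; origin at the centre of its underside, z up.
- mat: green cutting mat, fixed, 200 x 200 x 3 mm, on which the mast feet stand at the start; origin at the centre of its underside.
- screwdriver: bystander: red-handled screwdriver 150 mm long, lying along its x axis; origin under its middle.
- pliers: bystander: small pliers with a red and a yellow handle, 145 mm long along x; origin under the pivot.
- controller_a: bystander: dark teal hand controller 65 x 100 x 35 mm with a black knob; origin at the centre of its underside.
- controller_b: bystander: another such hand controller.
- paint_jar: bystander: small green glass paint jar with a yellow cap, 40 mm across and 52 mm high; origin at the centre of its underside.
- loco: bystander: dark red model locomotive, 150 mm long along x, 36 mm wide, 62 mm high; origin at the centre of its underside.
- tape: bystander: roll of yellow tape, 72 mm across, 18 mm high; origin at the centre of its underside.

How it is judged (in metres and radians):
On the way:
1. a foot sits in the nest with the slide fully in, and the ram's head is pressed to its stop (((horizontal distance between foot_a and nest below 0.004 m and z of foot_a in the frame of nest below 0.003 m and value of joint slide below 0.005 m and value of joint ram above 0.02 m) or (horizontal distance between foot_b and nest below 0.004 m and z of foot_b in the frame of nest below 0.003 m and value of joint slide below 0.005 m and value of joint ram above 0.02 m) or (horizontal distance between foot_c and nest below 0.004 m and z of foot_c in the frame of nest below 0.003 m and value of joint slide below 0.005 m and value of joint ram above 0.02 m) or (horizontal distance between foot_d and nest below 0.004 m and z of foot_d in the frame of nest below 0.003 m and value of joint slide below 0.005 m and value of joint ram above 0.02 m))), for 0.1 s.
At the end, for the whole second after the job is handed in: Every foot present has its socket pressed at least 4.5 mm of its 6 mm down and lies flat (within 0.1 rad, socket up, its underside on the tray's floor to 5 mm) and at rest inside the red tray; the slide is fully in (within 6 mm) and the ram is up (value of joint each of socket_a, socket_b, socket_c, socket_d above 0.0045 m and x of foot_a in the frame of tray between -0.055 and 0.055 m and y of foot_a in the frame of tray between -0.09 and 0.09 m and z of each of foot_a, foot_b, foot_c, foot_d in the frame of tray below 0.009 m and angle between each of foot_a, foot_b, foot_c, foot_d's own z axis and vertical below 0.1 rad and linear speed of each of foot_a, foot_b, foot_c, foot_d below 0.02 m/s and x of foot_b in the frame of tray between -0.055 and 0.055 m and y of foot_b in the frame of tray between -0.09 and 0.09 m and x of foot_c in the frame of tray between -0.055 and 0.055 m and y of foot_c in the frame of tray between -0.09 and 0.09 m and x of foot_d in the frame of tray between -0.055 and 0.055 m and y of foot_d in the frame of tray between -0.09 and 0.09 m and value of joint slide below 0.006 m and value of joint ram below 0.003 m); the robot touches nothing.
It fails at once if a bystander is moved more than 3 cm (distance of any of screwdriver, pliers, controller_a, controller_b, paint_jar, loco, tape from where it was at the start of the episode above 0.03 m).
Of foot_a, foot_b, foot_c, foot_d only 2 to 3 are there at a start; the rules pass over those that are not, and their reading is None.
At some moment in a run one of foot_a, foot_b, foot_c, foot_d may be knocked a few centimetres aside while the robot is not near it.
Once in a run the grip may slacken for a moment while it holds something.
It also fails if it takes over 210 s, if anything falls off the work surface, if the arm or the gripper's body presses on something with over 40 N, if the wrist force passes 120 N, or if a joint passes its speed limit or range.

### The arm

A 7-joint arm with a two-finger parallel gripper is mounted at the origin on the work surface. World frame = base frame: x ahead of the robot, y to its left, z up, the work surface at z = 0. Lengths are in m, angles in degrees, forces in N, time in s.
With the tool pointing down it reaches from about 0.425 to 0.875 m from the base axis. Payload 4.7 kg.
Tool frame: the origin (TCP) lies at the very end of the fingers, on their centre line; the grasp point (between the pads) lies 19 mm behind it; z points along the fingers, y is the line along which they close (so a half turn about z gives the same grasp; the last joint's range is limited). The gripper opens to 87 mm and grips with 3 to 60 N. Pads are 19 mm wide; open, the fingers measure 117 mm over their backs; the gripper's body (75 mm by 190 mm) begins 51 mm behind the grasp point.
Start: joints at [0.808, 18.392, -4.016, 83.108, 1.295, 78.541, -3.26], TCP at [0.65, -0, 0.223] pointing down, gripper open.
Joint ranges: [-163.93, 163.93], [-17.29, 119.83], [-79.2, 71.16], [3.27, 140.29], [-89.18, 269.18], [5.43, 117.66], [-154.24, 154.24]. Speed limits (degrees/s): [147.25, 147.25, 180, 180, 180, 180, 180].

### API

Orientations are given as [roll, pitch, yaw] about the fixed x, y, z axes, in that order (R = Rz(yaw) Ry(pitch) Rx(roll)).
In Python, from cell import get_obs, cams, ticket, finder gives the robot as it stands.
- The arm moves only by the shell command python3 -m creep 'ROWS' [FORCE]. ROWS is text: rows parted by semicolons, each of 5 numbers parted by spaces: the shift along the world's x, y, z in m, then the turn about the world's z in degrees, then the finger opening in m, from 0 to 0.087. A call has 1 to 8 rows; each row shifts and turns the commanded pose from where the row before left it; what a row does not reach is not made up. A row lasts 1/8 s, in which the tool goes at most 62.5 mm and 10.7 degrees, less where a joint would pass 70% of its speed; a pose out of reach is approached as far as the arm can. A call with a gripper value outside its range is refused whole. The fingers move at their own pace and stop on an object; FORCE is the grip in N (left out, the last holds). Time passes only in rows, so rows that do not move let the fingers close. It gives the time, the measured TCP pose, the force, the opening and the grip force at its end, in the units of the state.
- get_obs(): the state, without advancing time (a new reading comes with each control period).
- cams.read_camera(name): name is "scene" or "side" or "wrist"; returns the picture (480x640x3 uint8, red, green, blue); there is no depth.
- cams.calibration(name): a dict with "fx", "fy", "cx", "cy" (pixels), "extrinsics" (4x4, takes a point from world to camera coordinates). Camera axes: x right, y down, z forward; pixel columns grow to the right and rows downward; lengths in m; the calibration is good to about 2 mm. The wrist camera is an equidistant fisheye: a pixel r from the principal point sees the ray r / f radians off the axis. A picture is of the moment at which its call begins: read the wrist's pose just before it. calibration takes no time and is no camera call; for the wrist camera it gives the pose at the moment of the call.
- ticket.sign_off(): hands the job in; it is judged then, once.
Trained networks look in the newest picture that a camera, given by its name, has taken for a name from the list of things; names that differ only in an ending like _2 or _b are one class to them, and where a whole thing is asked for, a point or a joint stands for the part that bears it (a point fixed in the world has none). Each returns a list of dicts, best first, with "p" (0 to 1); they miss things now and then, are a little off and sometimes report something else, mostly with a low value. They report only what shows in the picture. A call takes as long as a camera call.
- finder.masks_of(name, camera): "mask" (480x640 bool, what is visible of it) and "xy" ([column, row] in pixels, amid what is visible of it).
- finder.tip_of(name, camera): "xy" ([column, row] in pixels: a listed point, or the origin of a listed thing).
The state is a dict: "time_s": time; "qpos": joint angles; "joint_velocities": joint speeds; "effort": joint torques, N m; "tool_pos": TCP position; "tool_rot": TCP orientation; "force": force on the tool from outside, world axes, zero at the start; "wrist_torque": the same for the moment, N m; "grip_width": finger opening in m; "grasp_force": force on a finger pad.
Only numpy, scipy, OpenCV 4.12 (cv2) and the standard library are available. Lean on these libraries where they do the work, as an engineer would, in place of code of your own. Each camera call takes 0.05 s, during which the arm holds its last target. There are 200 camera calls.

## Working session

There is one attempt and no reset: what is moved stays moved. The work goes in short steps, Python scripts to look and compute and a shell command to move; the robot and the scene stay as the last step left them, time stands still between calls to the robot, and variables do not carry over. Pictures are saved under pics/ and viewed, at most 14 in all, crops included, and the job is handed in when it is done.

```bash
ls; mkdir -p pics; cat > h.py <<'E'
import numpy as np, cv2
from cell import get_obs, cams, ticket, finder
def snap(n,save=None):
    c=cams.calibration(n); im=cams.read_camera(n)
    if save: cv2.imwrite('pics/'+save,im[:,:,::-1])
    return im,c
def ray(c,n,uv):
    E=np.array(c['extrinsics']); R,t=E[:3,:3],E[:3,3]
    x=(uv[0]-c['cx'])/c['fx']; y=(uv[1]-c['cy'])/c['fy']
    if n=='wrist':
        r=np.hypot(x,y); s=np.sin(r)/r if r>1e-9 else 1
        d=np.array([x*s,y*s,np.cos(r)])
    else: d=np.array([x,y,1.])
    d=R.T@d; return -R.T@t, d/np.linalg.norm(d)
def atz(c,n,uv,z):
    o,d=ray(c,n,uv); return o+d*(z-o[2])/d[2]
def tri(rays):
    A=sum(np.eye(3)-np.outer(d,d) for o,d in rays); b=sum((np.eye(3)-np.outer(d,d))@o for o,d in rays)
    return np.linalg.solve(A,b)
def proj(c,n,p):
    q=np.array(c['extrinsics'])@np.append(p,1); q=q[:3]
    if n=='wrist':
        th=np.arctan2(np.hypot(q[0],q[1]),q[2]); k=th/np.hypot(q[0],q[1]); return c['cx']+c['fx']*q[0]*k,c['cy']+c['fy']*q[1]*k
    return c['cx']+c['fx']*q[0]/q[2],c['cy']+c['fy']*q[1]/q[2]
E
python3 - <<'E'
from h import *
np.set_printoptions(precision=3,suppress=True)
ims=[];
for n in ['scene','side','wrist']:
    im,c=snap(n,n+'0.png'); E=np.array(c['extrinsics']); print(n,c['fx'],c['cx'],c['cy'],'pos',-E[:3,:3].T@E[:3,3],'fwd',E[2,:3])
    for k in ['foot_a','nest','slide_knob','head_top','tray','mat']:
        for f in finder.tip_of(k,n)[:4]:
            print(' ',k,round(f['p'],2),np.round(f['xy']),[atz(c,n,f['xy'],{'foot_a':.003,'nest':.03,'slide_knob':.085,'head_top':.172,'tray':0,'mat':0}[k])])
print(get_obs())
E
```

```text
pics
scene 540.4446939725785 325.29316161654486 244.66037164937578 pos [1.207 0.715 1.32 ] fwd [-0.444 -0.454 -0.772]
  foot_a 0.59 [394. 308.] [array([0.471, 0.246, 0.003])]
  foot_a 0.55 [427. 333.] [array([0.467, 0.366, 0.003])]
  foot_a 0.34 [325. 206.] [array([ 0.334, -0.183,  0.003])]
  nest 0.83 [291. 284.] [array([ 0.642, -0.006,  0.03 ])]
  slide_knob 0.85 [318. 255.] [array([0.538, 0.002, 0.085])]
  head_top 0.59 [277. 261.] [array([ 0.68 , -0.009,  0.172])]
  head_top 0.49 [358. 243.] [array([0.478, 0.098, 0.172])]
  tray 0.81 [260. 212.] [array([ 0.508, -0.312,  0.   ])]
  tray 0.69 [278. 300.] [array([ 0.693, -0.009,  0.   ])]
  mat 0.88 [402. 333.] [array([0.514, 0.317, 0.   ])]
  mat 0.2 [391. 311.] [array([0.482, 0.247, 0.   ])]
side 526.455638784183 321.1611261558129 237.16589543003263 pos [0.395 0.81  1.149] fwd [ 0.113 -0.617 -0.779]
  foot_a 0.81 [326. 402.] [array([0.455, 0.364, 0.003])]
  foot_a 0.6 [334. 348.] [array([0.462, 0.23 , 0.003])]
  nest 0.72 [285. 253.] [array([ 0.64 , -0.004,  0.03 ])]
  slide_knob 0.95 [321. 246.] [array([ 0.544, -0.004,  0.085])]

[... 446 characters left out ...]
79, 0.009, 0.085])]
  slide_knob 0.24 [381. 276.] [array([ 0.705, -0.049,  0.085])]
  head_top 0.64 [381. 273.] [array([ 0.689, -0.011,  0.172])]
  head_top 0.21 [193. 220.] [array([0.572, 0.024, 0.172])]
{'time_s': 1.05, 'qpos': array([ 0.81 , 18.391, -4.019, 83.108,  1.294, 78.54 , -3.262]), 'joint_velocities': array([-0.073,  0.062,  0.004,  0.002,  0.022,  0.031, -0.048]), 'effort': array([  0.   , -49.111,  -0.403, -31.278,  -0.063,   0.034,  -0.   ]), 'tool_pos': array([ 0.65 , -0.   ,  0.223]), 'tool_rot': array([179.994,   0.001,  89.999]), 'force': array([-0.699,  0.156,  0.219]), 'wrist_torque': array([ 0.032,  0.033, -0.011]), 'grasp_force': 0.0, 'grip_width': 0.08684840253186865}
```

View pictures.

View pics/scene0.png

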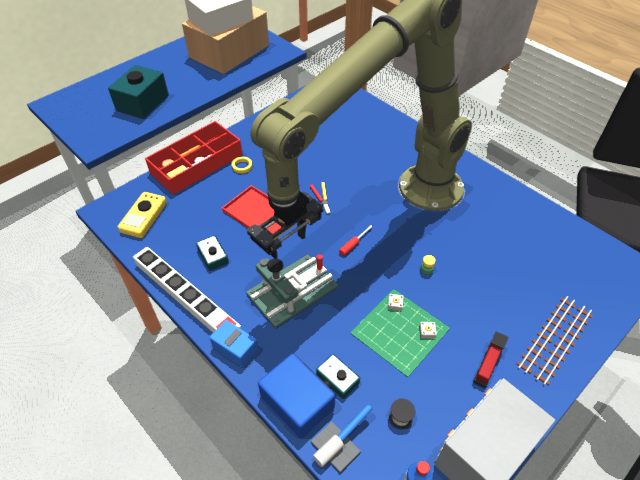

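View pics/side0.png

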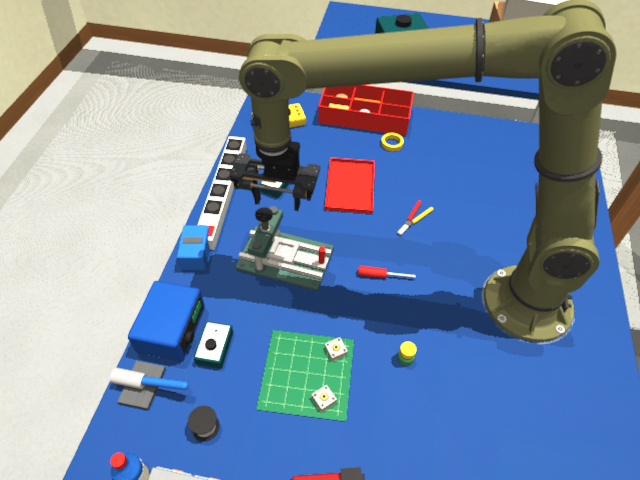

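View pics/wrist0.png

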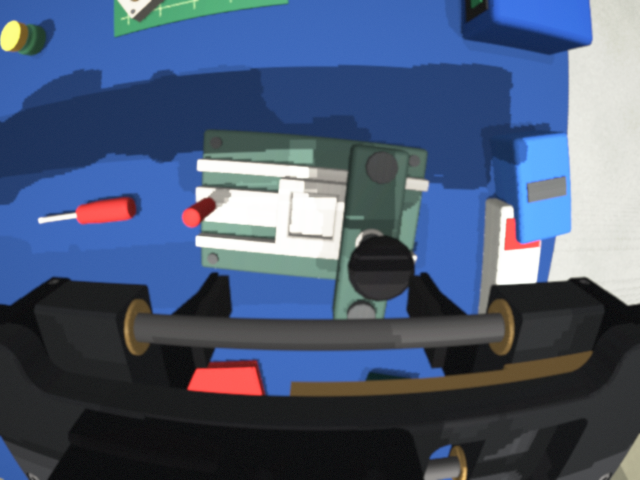

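The scene and side pictures show two feet on the mat: scene (396,302) and (428,329), side (336,348) and (324,397). In the wrist picture the slide is partly out, with the nest at (313,214), the knob at (200,210) and the head at (381,267). The press is turned slightly. Next I measure its axes.

```bash
python3 - <<'E'
from h import *
np.set_printoptions(precision=4,suppress=True)
R={}
for n in ['scene','side','wrist']:
    im,c=snap(n)
    for k in ['foot_a','nest','slide_knob','head_top']:
        for f in finder.tip_of(k,n)[:2]:
            if k=='foot_a' or f['p']>.45: R.setdefault(k,[]).append((n,f['p'],f['xy'],ray(c,n,f['xy'])))
for k in ['nest','slide_knob','head_top']:
    r=[x[3] for x in R[k] if not (k=='head_top' and abs(x[2][0]-358)<5)]; print(k,len(r),tri(r), [np.linalg.norm(np.cross(tri(r)-o,d)).round(4) for o,d in r])
f=[x for x in R['foot_a'] if x[0]!='wrist']; print([(x[0],round(x[1],2),x[2]) for x in f])
for i in f:
  for j in f:
    if i[0]=='scene' and j[0]=='side': p=tri([i[3],j[3]]); print(p,np.linalg.norm(np.cross(p-i[3][0],i[3][1])))
# edges of the press in wrist image
g=cv2.cvtColor(im,cv2.COLOR_RGB2GRAY); L=cv2.createLineSegmentDetector().detect(g)[0][:,0]
for l in L:
    if 180<min(l[0],l[2]) and max(l[0],l[2])<440 and 120<min(l[1],l[3]) and max(l[1],l[3])<290 and np.hypot(l[0]-l[2],l[1]-l[3])>35:
        a,b=atz(c,'wrist',l[:2],.035),atz(c,'wrist',l[2:],.035); print(l.round(),a[:2],b[:2],np.degrees(np.arctan2(b[1]-a[1],b[0]-a[0])).round(1))
E
```

```text
nest 3 [ 0.6428 -0.0011  0.0361] [np.float64(0.0035), np.float64(0.0023), np.float64(0.0019)]
slide_knob 4 [ 0.6116 -0.0249  0.1316] [np.float64(0.069), np.float64(0.2207), np.float64(0.0923), np.float64(0.0682)]
head_top 3 [ 0.6873 -0.0098  0.1873] [np.float64(0.0046), np.float64(0.0077), np.float64(0.0049)]
[('scene', 0.64, [427.8, 334.3]), ('scene', 0.61, [391.3, 306.8]), ('side', 0.63, [334.2, 347.3]), ('side', 0.6, [325.4, 399.5])]
[0.4767 0.3312 0.0811] 0.06094225654106052
[ 0.4595  0.3602 -0.0066] 0.006196671475634198
[ 0.464   0.2281 -0.0082] 0.006088948937647652
[ 0.459   0.2786 -0.0472] 0.05494280421855394
[338. 258. 347. 172.] [ 0.6689 -0.0506] [0.677  0.0363] 84.6
[345. 170. 198. 158.] [0.6742 0.0383] [0.5322 0.0515] 174.7
[277. 193. 197. 186.] [0.6097 0.0161] [0.5292 0.024 ] 174.4
[273. 242. 197. 235.] [ 0.6046 -0.0338] [ 0.525  -0.0262] 174.5
[197. 170. 283. 176.] [0.5303 0.0396] [0.6159 0.0319] -5.2
[289. 232. 332. 236.] [ 0.6209 -0.0235] [ 0.6627 -0.027 ] -4.8
[332. 240. 287. 236.] [ 0.6629 -0.0315] [ 0.6184 -0.0276] 174.9
[229. 250. 335. 259.] [ 0.5589 -0.0419] [ 0.6
[... 241 characters left out ...]
[ 0.6034 -0.0274] -4.1
[253. 158. 311. 163.] [0.5874 0.0497] [0.6422 0.0448] -5.2
[412. 248. 420. 198.] [ 0.7444 -0.0401] [0.7491 0.0116] 84.9
[312. 148. 267. 149.] [0.6434 0.0584] [0.6008 0.0584] 179.9
[343. 185. 307. 182.] [0.6731 0.0235] [0.6384 0.0267] 174.7
[217. 267. 332. 279.] [ 0.5435 -0.0614] [ 0.6634 -0.0734] -5.7
[396. 168. 394. 217.] [0.7238 0.0406] [ 0.7238 -0.0077] -90.0
[354. 147. 348. 212.] [0.6832 0.06  ] [ 0.6781 -0.0031] -94.7
[286. 134. 207. 130.] [0.6188 0.072 ] [0.5424 0.079 ] 174.8
[404. 255. 359. 255.] [ 0.7372 -0.0476] [ 0.6907 -0.0475] 179.9
[359. 259. 406. 259.] [ 0.6908 -0.0518] [ 0.7388 -0.0517] 0.1
[408. 270. 354. 271.] [ 0.7425 -0.0644] [ 0.6862 -0.0648] -179.5
```

```bash
python3 -m creep '-0.015 0 0 10.6 0.087;-0.015 0 0 10.6 0.087;-0.015 0 0 10.6 0.087;-0.015 0 0 10.6 0.087;-0.015 0 0 10.6 0.087;-0.015 0 0 10.6 0.087;-0.01 0 0 10.6 0.087;-0.01 0.003 0 10.6 0.087' 20; cat >> h.py <<'E'
def tips(n,keys,zs):
    im,c=snap(n); out={}
    for k,z in zip(keys,zs):
        for f in finder.tip_of(k,n)[:3]:
            print(n,k,round(f['p'],2),np.round(f['xy']),atz(c,n,f['xy'],z).round(4))
E
python3 - <<'E'
from h import *
print(get_obs()['qpos'],get_obs()['tool_pos'])
snap('wrist','w1.png'); tips('wrist',['slide_knob','nest','head_top'],[.085,.025,.172])
E
```

```text
time_s: 2.8
tool_pos: [0.5397, 0.0027, 0.2228]
tool_rot: [-180.0, 0.0, 175.1]
force: [0.4, -0.2, -0.2]
grip_width: 0.0869
grasp_force: 0.0
[  8.69081367   5.51167187 -12.58287724  98.5450387    1.24286965
  76.05507116  80.98553334] [0.53966858 0.00272384 0.22277368]
wrist slide_knob 0.97 [320. 222.] [0.5384 0.0047 0.085 ]
wrist nest 0.62 [316. 304.] [ 0.6459 -0.0085  0.025 ]
wrist head_top 0.26 [ 67. 203.] [ 0.4878 -0.1679  0.172 ]
```

View pics/w1.png

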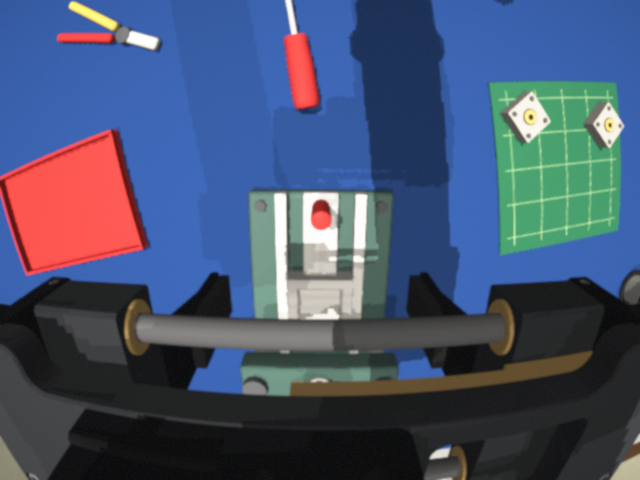

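The press is centred in the wrist picture: knob top (320,222), nest (320,300), tray at left (75,205), feet at right (528,117) and (605,125), screwdriver handle at (305,75). Next I grip the knob and pull the slide out.

```bash
python3 -m creep '-0.001 0.001 -0.04 0 0.087;0 0 -0.04 0 0.087;0 0 -0.04 0 0.087;0 0 -0.04 0 0.087;0 0 -0.008 0 0.05;0 0 0 0 0.015;0 0 0 0 0.015;0 0 0 0 0.015' 25; python3 -m creep '0 0 0 0 0.012;0 0 0 0 0.012'; python3 -m creep '-0.015 0.0014 0 0 0.012;-0.015 0.0014 0 0 0.012;-0.01 0.0009 0 0 0.012;-0.01 0.0009 0 0 0.012'
```

```text
time_s: 4.05
tool_pos: [0.5403, 0.004, 0.0562]
tool_rot: [180.0, 0.2, 174.8]
force: [-0.7, -0.3, 0.2]
grip_width: 0.0546
grasp_force: 0.0
time_s: 4.3
tool_pos: [0.5392, 0.004, 0.055]
tool_rot: [180.0, 0.0, 174.8]
force: [-0.7, -0.2, -0.8]
grip_width: 0.0348
grasp_force: 0.0
time_s: 4.8
tool_pos: [0.4882, 0.0086, 0.0547]
tool_rot: [-180.0, 0.0, 174.8]
force: [0.6, 0.5, 0.3]
grip_width: 0.0121
grasp_force: 0.0
```

The fingers close slowly and missed the knob. I go back open, then close with enough time.

```bash
python3 -m creep '0 0 0 0 0.06;0 0 0 0 0.06;0 0 0 0 0.06;0 0 0 0 0.06;0 0 0 0 0.06' ; python3 -m creep '0.02 -0.0018 0 0 0.06;0.02 -0.0018 0 0 0.06;0.01 -0.0010 0 0 0.06;0 0 0 0 0.012;0 0 0 0 0.012;0 0 0 0 0.012;0 0 0 0 0.012;0 0 0 0 0.012';python3 -m creep '0 0 0 0 0.012;0 0 0 0 0.012;0 0 0 0 0.012'
```

```text
time_s: 5.42
tool_pos: [0.4891, 0.0086, 0.0545]
tool_rot: [180.0, -0.0, 174.8]
force: [-0.7, -0.5, -0.7]
grip_width: 0.0544
grasp_force: 0.0
time_s: 6.42
tool_pos: [0.5389, 0.004, 0.0547]
tool_rot: [180.0, 0.0, 174.8]
force: [-0.6, 1.3, 0.4]
grip_width: 0.0183
grasp_force: 2.1
time_s: 6.8
tool_pos: [0.5389, 0.0043, 0.0547]
tool_rot: [180.0, -0.0, 174.8]
force: [-1.4, 0.7, 1.2]
grip_width: 0.0174
grasp_force: 25.0
```

```bash
python3 -m creep '-0.015 0.0014 0 0 0.012;-0.015 0.0014 0 0 0.012;-0.01 0.0009 0 0 0.012;-0.01 0.0009 0 0 0.012;0 0 0 0 0.012';python3 -m creep '-0.005 0.0005 0 0 0.012;-0.004 0.0004 0 0 0.012;-0.003 0.0003 0 0 0.012;0 0 0 0 0.012'
```

```text
time_s: 7.42
tool_pos: [0.4875, 0.0091, 0.0547]
tool_rot: [180.0, -0.1, 174.8]
force: [-1.4, 3.9, 1.5]
grip_width: 0.0174
grasp_force: 25.0
time_s: 7.92
tool_pos: [0.4767, 0.0101, 0.0547]
tool_rot: [180.0, -0.0, 174.8]
force: [-0.7, 4.6, 0.6]
grip_width: 0.0174
grasp_force: 25.0
```

```bash
python3 -m creep '-0.003 0.0002 0 0 0.012;-0.003 0.0002 0 0 0.012;-0.002 0.0002 0 0 0.012;0 0 0 0 0.012';python3 -m creep '-0.003 0.0002 0 0 0.012;-0.003 0.0002 0 0 0.012;0 0 0 0 0.012'
```

```text
time_s: 8.43
tool_pos: [0.4757, 0.0102, 0.0549]
tool_rot: [179.9, 0.8, 174.8]
force: [20.7, 3.4, -20.7]
grip_width: 0.0173
grasp_force: 25.0
time_s: 8.8
tool_pos: [0.4725, 0.0105, 0.0559]
tool_rot: [179.8, 1.2, 174.8]
force: [25.9, 3.2, -20.9]
grip_width: 0.0172
grasp_force: 25.0
```

```bash
python3 -m creep '0.006 -0.0005 0 0 0.012;0 0 0 0 0.06;0 0 0 0 0.06;0 0 0 0 0.06;0 0 0 0 0.06;0 0 0 0 0.06';python3 -m creep '0 0 0.03 0 0.07;0.02 0 0.045 0 0.08;0.02 0 0.045 0 0.087;0.01 0 0.045 0 0.087;0 0 0 0 0.087;0 0 0 0 0.087'; python3 - <<'E'
from h import *
snap('wrist','w2.png'); tips('wrist',['slide_knob','nest','head_top','foot_a','tray','mat'],[.085,.025,.172,.003,0,0]); tips('side',['slide_knob','nest','head_top'],[.085,.025,.172]);tips('scene',['slide_knob','nest','head_top'],[.085,.025,.172])
E
```

```text
time_s: 9.55
tool_pos: [0.4688, 0.0101, 0.0545]
tool_rot: [-180.0, -0.0, 174.8]
force: [-0.5, 0.2, -0.3]
grip_width: 0.0564
grasp_force: 0.0
time_s: 10.3
tool_pos: [0.5184, 0.0102, 0.2188]
tool_rot: [-180.0, -0.1, 174.8]
force: [-0.1, -0.7, -0.1]
grip_width: 0.0869
grasp_force: 0.0
wrist slide_knob 0.88 [316. 175.] [0.4774 0.0115 0.085 ]
wrist nest 0.58 [314. 271.] [ 0.5831 -0.0008  0.025 ]
wrist head_top 0.45 [318. 171.] [0.4646 0.0146 0.172 ]
wrist foot_a 0.75 [596. 141.] [0.4617 0.3588 0.003 ]
wrist foot_a 0.55 [520. 132.] [0.4534 0.2401 0.003 ]
wrist tray 0.85 [ 64. 225.] [ 0.5098 -0.3124  0.    ]
wrist tray 0.15 [120.  55.] [ 0.3244 -0.1945  0.    ]
wrist mat 0.91 [559. 177.] [0.507  0.3002 0.    ]
side slide_knob 0.83 [345. 251.] [ 0.4796 -0.0011  0.085 ]
side slide_knob 0.57 [324. 400.] [0.4561 0.391  0.085 ]
side slide_knob 0.17 [263. 208.] [ 0.7234 -0.0983  0.085 ]
side nest 0.63 [308. 259.] [ 5.757e-01 -5.000e-04  2.500e-02]
side nest 0.55 [406. 225.] [ 0.3347 -0.1737  0.025 ]
side head_top 0.53 [263. 208.] [ 0.6953 -0.0243  0.172 ]
scene slide_knob 0.69 [334. 246.] [0.4803 0.0089 0.085 ]
scene nest 0.8 [308. 274.] [ 5.795e-01 -3.000e-04  2.500e-02]
scene nest 0.34 [430. 331.] [0.4681 0.3733 0.025 ]
scene head_top 0.73 [274. 262.] [ 0.6892 -0.0121  0.172 ]
scene head_top 0.51 [428. 331.] [0.554  0.4078 0.172 ]
scene head_top 0.38 [335. 379.] [0.8063 0.3401 0.172 ]
```

View pics/w2.png

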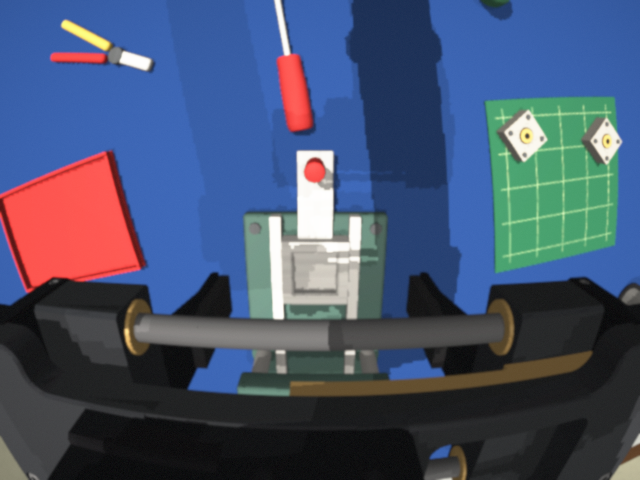

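Slide fully out: knob (314,170), nest (315,270). Both feet remain at (524,135) and (603,141). Now a closer look at the feet.

```bash
python3 -m creep '0 0.05 0 0 0.087;0 0.05 0 0 0.087;0 0.05 0 0 0.087;0 0.05 0 0 0.087;-0.01 0.05 0 0 0.087;-0.01 0.04 0 0 0.087;0 0 0 0 0.087;0 0 0 0 0.087'; cat >> h.py <<'E'
def feet(n='wrist',key='foot_a',ztop=.023,zbot=.003,show=None):
    """foot poses by masks: fit the projected outline of the block to each mask"""
    from scipy.optimize import minimize
    im,c=snap(n,show); res=[]; ms=finder.masks_of(key,n)
    for f in ms:
        m=f['mask'].astype(np.uint8)
        if f['p']<.3 or m.sum()<80: continue
        p0=atz(c,n,f['xy'],ztop)
        def outl(v):
            P=[]
            for z in (ztop,zbot):
                for a in (45,135,225,315):
                    t=np.radians(a+v[2]); P.append(proj(c,n,(v[0]+.02828*np.cos(t),v[1]+.02828*np.sin(t),z)))
            return cv2.convexHull(np.array(P,np.float32))
        def cost(v):
            r=np.zeros(m.shape,np.uint8); cv2.fillConvexPoly(r,np.round(outl(v)*16).astype(np.int32),1,shift=4)
            return 1-(r&m).sum()/max((r|m).sum(),1)
        b=min((minimize(cost,[p0[0],p0[1],a],method='Nelder-Mead',options=dict(initial_simplex=[[p0[0],p0[1],a],[p0[0]+.006,p0[1],a],[p0[0],p0[1]+.006,a],[p0[0],p0[1],a+15]],xatol=1e-4,fatol=1e-4)) for a in (0,30,60)),key=lambda r:r.fun)
        res.append((b.x[0],b.x[1],(b.x[2]+45)%90-45,b.fun,f['p'])); print(n,'foot x y yaw iou-err p',np.round(res[-1],4),np.round(f['xy']),m.sum())
    return res
E
python3 - <<'E'
from h import *
feet(show='w3.png'); feet('side'); feet('scene')
c=cams.calibration('wrist'); 
for k in ['foot_a','socket_a']:
  for f in finder.tip_of(k,'wrist')[:3]: print(k,f['p'],f['xy'],atz(c,'wrist',f['xy'],.003))
E
```

```text
time_s: 12.1
tool_pos: [0.4994, 0.2994, 0.2194]
tool_rot: [-179.9, 0.0, 174.8]
force: [-0.5, -0.1, 0.4]
grip_width: 0.087
grasp_force: 0.0
wrist foot x y yaw iou-err p [ 4.61100e-01  3.60100e-01 -4.42189e+01  2.64000e-02  9.70000e-01] [373. 164.] 1792
wrist foot x y yaw iou-err p [4.57100e-01 2.36100e-01 3.84886e+01 2.80000e-02 5.80000e-01] [252. 168.] 1703
side foot x y yaw iou-err p [ 0.4564  0.2375 34.2357  0.0661  0.73  ] [337. 346.] 354
side foot x y yaw iou-err p [ 0.4605  0.3611 40.5243  0.1495  0.67  ] [326. 402.] 364
scene foot x y yaw iou-err p [ 0.4616  0.361  38.2522  0.1282  0.8   ] [430. 330.] 240
scene foot x y yaw iou-err p [ 0.4564  0.2379 32.4457  0.1111  0.79  ] [392. 304.] 216
foot_a 0.87 [373.8, 159.3] [0.45882114 0.35973689 0.003     ]
foot_a 0.58 [256.9, 167.7] [0.45623493 0.23910765 0.003     ]Traceback (most recent call last):
  File "<stdin>", line 5, in <module>
ValueError: it knows: controller, foot, head_top, loco, mat, nest, paint_jar, pliers, press, screwdriver, slide_knob, tape, tray
```

View pics/w3.png

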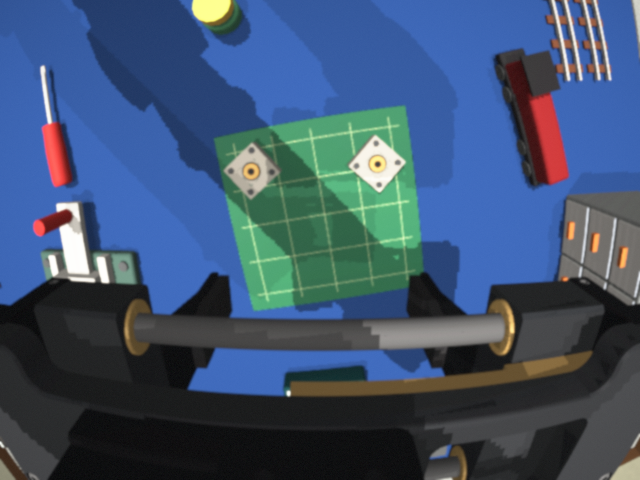

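Both feet agree well in all three views: A (252,170) and B (377,163) in the wrist picture. I grasp A with tool yaw 128.5.

```bash
python3 -m creep '-0.0086 -0.0126 0 -9.3 0.087;-0.0086 -0.0126 0 -9.3 0.087;-0.0086 -0.0126 0 -9.3 0.087;-0.0086 -0.0126 -0.03 -9.3 0.087;-0.0086 -0.0126 -0.04 -9.2 0.087;0 0 -0.04 0 0.087;0 0 -0.04 0 0.075;0 0 0 0 0.07' 30; python3 -m creep '0 0 -0.04 0 0.065;0 0 -0.0134 0 0.06;0 0 0 0 0.03;0 0 0 0 0.03;0 0 0 0 0.03;0 0 0 0 0.03;0 0 0 0 0.03'
```

```text
time_s: 13.45
tool_pos: [0.4536, 0.2357, 0.067]
tool_rot: [-179.6, -0.1, 128.4]
force: [-1.1, 0.8, 0.0]
grip_width: 0.0747
grasp_force: 0.0
time_s: 14.32
tool_pos: [0.457, 0.2377, 0.0176]
tool_rot: [179.9, 0.0, 128.4]
force: [-1.9, 0.1, 6.9]
grip_width: 0.0394
grasp_force: 30.0
```

```bash
python3 -m creep '0 0 0.02 0 0.03;0 0 0.04 0 0.03;0 0 0.04 0 0.03;0.02 -0.03 0 9.3 0.03;0.02 -0.04 0 9.3 0.03;0.02 -0.04 0 9.3 0.03;0.02 -0.04 0 9.3 0.03;0.02 -0.04 0 9.2 0.03'; python3 -m creep '0.02 -0.03 0 0 0.03;0.0045 -0.0173 0 0 0.03;0 0 0 0 0.03;0 0 0 0 0.03'; python3 - <<'E'
from h import *
snap('wrist','w4.png')
E
```

```text
time_s: 15.32
tool_pos: [0.5562, 0.046, 0.116]
tool_rot: [180.0, -0.0, 175.1]
force: [0.7, 0.8, -1.7]
grip_width: 0.0391
grasp_force: 30.0
time_s: 15.82
tool_pos: [0.5797, 0.0022, 0.1161]
tool_rot: [179.9, -0.0, 174.9]
force: [0.6, 0.3, -2.0]
grip_width: 0.0394
grasp_force: 30.0
```

View pics/w4.png

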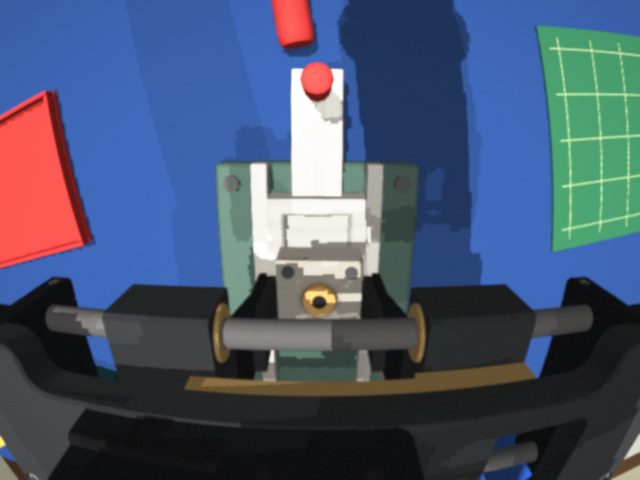

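Foot held squarely, socket at (319,298). I check its offset from the tool.

```bash
python3 - <<'E'
from h import *
c=cams.calibration('wrist'); print(get_obs()['tool_pos'])
for uv in [(319,298)]: print(atz(c,'wrist',uv,.1235))
print('knob',atz(c,'wrist',(317,78),.085))
# foot front edge bottom corners/top corners
for uv in [(279,262),(360,262)]: print(atz(c,'wrist',uv,.1215))
for uv in [(283,198),(366,198)]: print('block far corner',atz(c,'wrist',uv,.04),atz(c,'wrist',uv,.035))
for uv in [(281,214),(352,214)]: print('nest edge',atz(c,'wrist',uv,.04),atz(c,'wrist',uv,.035))
E
```

```text
[0.57981254 0.00231724 0.11618562]
[0.57891712 0.00253453 0.1235    ]
knob [0.47602141 0.01064177 0.085     ]
[ 0.56019494 -0.01412324  0.1215    ]
[0.56346339 0.02267814 0.1215    ]
block far corner [ 0.54568031 -0.01815157  0.04      ] [ 0.54658289 -0.01871848  0.035     ]
block far corner [0.55044038 0.03626845 0.04      ] [0.55144228 0.03683696 0.035     ]
nest edge [ 0.55631017 -0.02067602  0.04      ] [ 0.55743453 -0.0212956   0.035     ]
nest edge [0.56048017 0.02628868 0.04      ] [0.56169154 0.02664897 0.035     ]
```

```bash
python3 -m creep '0.0018 -0.0018 0 0 0.03;0 0 -0.03 0 0.03;0 0 -0.025 0 0.03;0 0 0 0 0.03'; python3 -m creep '0 0 -0.006 0 0.03;0 0 -0.006 0 0.03;0 0 0 0 0.03'; python3 -m creep '0 0 -0.004 0 0.03;0 0 0 0 0.03'; python3 -m creep '0 0 -0.003 0 0.03;0 0 0 0 0.03'
```

```text
time_s: 16.38
tool_pos: [0.5803, -0.0012, 0.0592]
tool_rot: [-180.0, -0.3, 174.9]
force: [-0.5, 0.3, -1.4]
grip_width: 0.0391
grasp_force: 30.0
time_s: 16.75
tool_pos: [0.5852, -0.0016, 0.0522]
tool_rot: [180.0, 0.4, 174.8]
force: [0.5, 0.1, 3.4]
grip_width: 0.0393
grasp_force: 30.0
time_s: 17.0
tool_pos: [0.5869, -0.0018, 0.0501]
tool_rot: [180.0, 0.6, 174.8]
force: [-0.1, -0.1, 12.2]
grip_width: 0.0391
grasp_force: 30.0
time_s: 17.25
tool_pos: [0.5897, -0.002, 0.05]
tool_rot: [180.0, 0.9, 174.8]
force: [-0.2, -1.5, 21.7]
grip_width: 0.0394
grasp_force: 30.0
```

```bash
python3 -m creep '0 0 0.02 0 0.03;0 0 0 0 0.03;0 0 0 0 0.03'; python3 -m creep '0 0 0 0 0.03;0 0 0 0 0.03;0 0 0 0 0.03'; python3 - <<'E'
from h import *
snap('wrist','w5.png');tips('wrist',['slide_knob','nest'],[.085,.025])
E
```

```text
time_s: 17.62
tool_pos: [0.582, -0.0019, 0.0617]
tool_rot: [-180.0, -0.0, 174.8]
force: [-0.5, -0.8, -2.1]
grip_width: 0.0392
grasp_force: 30.0
time_s: 18.0
tool_pos: [0.5821, -0.0018, 0.0617]
tool_rot: [180.0, -0.0, 174.8]
force: [-0.3, 0.3, -2.0]
grip_width: 0.0394
grasp_force: 30.0
wrist slide_knob 0.6 [325.  75.] [0.4849 0.0094 0.085 ]
wrist nest 0.41 [328.  75.] [0.4766 0.0128 0.025 ]
```

View pics/w5.png

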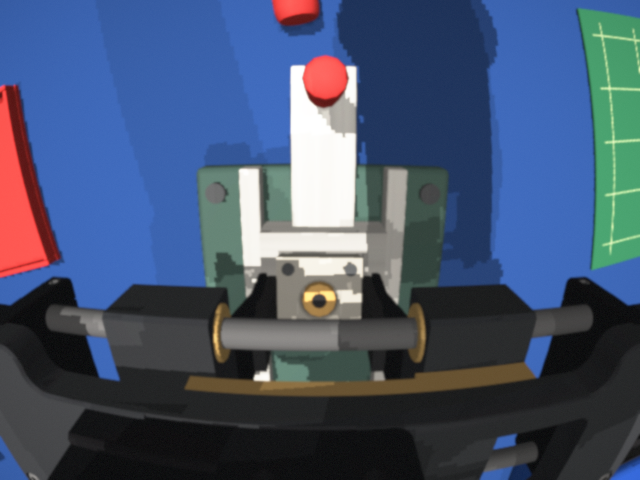

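```bash
cat >> h.py <<'E'
from scipy.spatial.transform import Rotation as Rt
def Ttool(p,rpy):
    T=np.eye(4); T[:3,:3]=Rt.from_euler('xyz',rpy,degrees=True).as_matrix(); T[:3,3]=p; return T
def calat(p,rpy):
    o=get_obs(); c=dict(cams.calibration('wrist')); E=np.array(c['extrinsics'])
    c['extrinsics']=E@Ttool(o['tool_pos'],o['tool_rot'])@np.linalg.inv(Ttool(p,rpy)); return c
E
python3 - <<'E'
from h import *
a=cv2.imread('pics/w2.png')[205:325,240:395]; b=cv2.imread('pics/w5.png')[170:310,190:450]
a=cv2.resize(a,None,fx=3.2,fy=3.2,interpolation=cv2.INTER_CUBIC)[:,:420]; b=cv2.resize(b,(370,200),interpolation=cv2.INTER_CUBIC)
b=cv2.imread('pics/w0.png') if False else b
o=np.zeros((400,800,3),np.uint8); o[:384,:420]=a[:384]; o[:200,425:795]=b; cv2.imwrite('pics/cmp.png',o)
c=cams.calibration('wrist'); print('knob',atz(c,'wrist',(325,77),.085))
print('socket',atz(c,'wrist',(319,299),.069),get_obs()['tool_pos'])
E
```

```text
knob [0.48576432 0.00933085 0.085     ]
socket [ 0.5821547  -0.00166153  0.069     ] [ 0.582304   -0.0018236   0.06211076]
```

View pics/cmp.png

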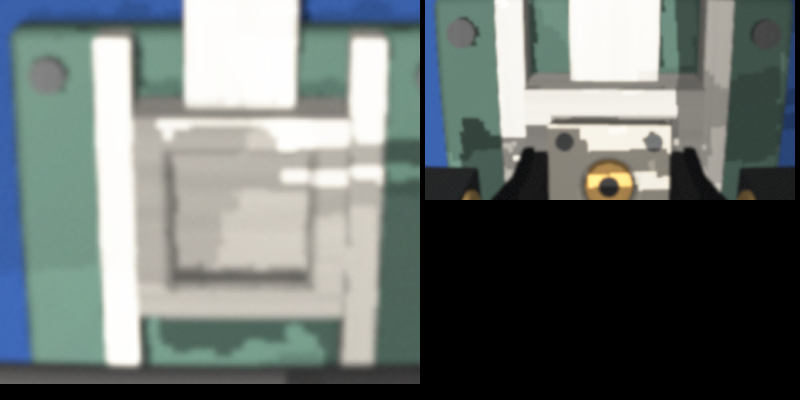

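```bash
python3 - <<'E'
from h import *
np.set_printoptions(precision=4,suppress=True)
c=calat([.5184,.0102,.2188],[-180,-.1,174.8])
px=lambda a,b:(240+(a+.5)/3.2-.5,205+(b+.5)/3.2-.5)
P=[px(135,118),px(350,118),px(345,318),px(140,318)]
for z in (.03,.035,.04,.045):
    Q=np.array([atz(c,'wrist',p,z) for p in P])[:,:2]; print(z,Q.mean(0),[np.linalg.norm(Q[i]-Q[i-1]).round(4) for i in range(4)])
F=[px(175,152),px(310,152),px(307,270),px(177,270)]
for z in (.02,.025,.03,.035):
    Q=np.array([atz(c,'wrist',p,z) for p in F])[:,:2]; print('floor',z,Q.mean(0),[np.linalg.norm(Q[i]-Q[i-1]).round(4) for i in range(4)])
print('knob',atz(c,'wrist',(314.5,171),.085))
E
```

```text
0.03 [0.5856 0.0007] [np.float64(0.0696), np.float64(0.0669), np.float64(0.0695), np.float64(0.068)]
0.035 [0.5836 0.0009] [np.float64(0.0686), np.float64(0.066), np.float64(0.0686), np.float64(0.067)]
0.04 [0.5815 0.0011] [np.float64(0.0676), np.float64(0.065), np.float64(0.0676), np.float64(0.0661)]
0.045 [0.5795 0.0014] [np.float64(0.0667), np.float64(0.0641), np.float64(0.0666), np.float64(0.0651)]
floor 0.02 [0.5864 0.0004] [np.float64(0.0419), np.float64(0.0435), np.float64(0.0418), np.float64(0.0435)]
floor 0.025 [0.5844 0.0007] [np.float64(0.0413), np.float64(0.0429), np.float64(0.0413), np.float64(0.0429)]
floor 0.03 [0.5824 0.0009] [np.float64(0.0407), np.float64(0.0423), np.float64(0.0407), np.float64(0.0423)]
floor 0.035 [0.5804 0.0011] [np.float64(0.0401), np.float64(0.0417), np.float64(0.0401), np.float64(0.0417)]
knob [0.4749 0.0108 0.085 ]
```

```bash
python3 -m creep '0.0093 0.0014 0 0 0.03;0 0 0 0 0.03;0 0 -0.005 0 0.03;0 0 0 0 0.03;0 0 0 0 0.03'; python3 -m creep '0 0 -0.003 0 0.03;0 0 0 0 0.03;0 0 -0.003 0 0.03;0 0 0 0 0.03'; python3 -m creep '0 0 -0.002 0 0.03;0 0 0 0 0.03;0 0 -0.002 0 0.03;0 0 0 0 0.03'
```

```text
time_s: 18.82
tool_pos: [0.5914, -0.0005, 0.057]
tool_rot: [180.0, -0.0, 174.8]
force: [-0.7, -0.4, -1.5]
grip_width: 0.0395
grasp_force: 30.0
time_s: 19.32
tool_pos: [0.5919, -0.0004, 0.0515]
tool_rot: [180.0, 0.0, 174.8]
force: [1.0, 0.3, -0.8]
grip_width: 0.0394
grasp_force: 30.0
time_s: 19.82
tool_pos: [0.5946, -0.0007, 0.0504]
tool_rot: [180.0, 0.4, 174.8]
force: [-0.3, -1.6, 11.4]
grip_width: 0.0394
grasp_force: 30.0
```

```bash
python3 - <<'E'
from h import *
im,c=snap('wrist','w6.png'); o=get_obs()['tool_pos']
im5=cv2.imread('pics/w5.png')
a=cv2.resize(im[160:330,190:450,::-1],None,fx=3,fy=3,interpolation=cv2.INTER_CUBIC); cv2.imwrite('pics/w6c.png',a)
print(o)
E
```

```text
[ 0.59461703 -0.00066634  0.05041923]
```

View pics/w6c.png

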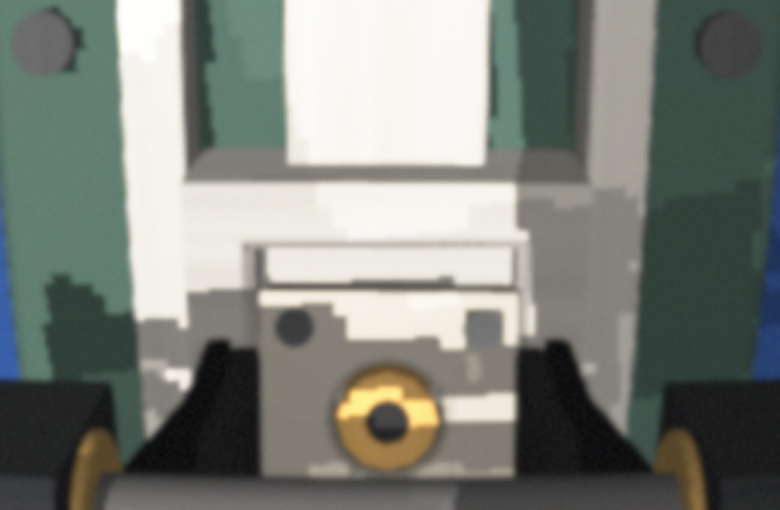

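The foot's lower part is inside the nest rim: the rim runs from x=245 to 528 in the crop and the foot from 258 to 518. I ease the load, release and look.

```bash
python3 -m creep '0 0 0.002 0 0.03;0 0 0 0 0.03;0 0 0 0 0.06;0 0 0 0 0.06;0 0 0 0 0.06;0 0 0 0 0.06'; python3 -m creep '0 0 0.04 0 0.06;-0.02 0.002 0.04 0 0.06;-0.03 0.002 0.04 0 0.06;-0.04 0.005 0.02 0 0.06;0 0 0 0 0.06;0 0 0 0 0.06;0 0 0 0 0.06'; python3 - <<'E'
from h import *
im,c=snap('wrist','w7.png')
cv2.imwrite('pics/w7c.png',cv2.resize(im[150:330,200:460,::-1],None,fx=3,fy=3,interpolation=cv2.INTER_CUBIC))
for z in (.04,.045,.05,.055): print(z);feet(ztop=z,zbot=z-.01)
E
```

```text
time_s: 20.62
tool_pos: [0.5913, -0.0004, 0.0488]
tool_rot: [180.0, -0.0, 174.8]
force: [-0.1, -1.1, -0.1]
grip_width: 0.059
grasp_force: 0.0
time_s: 21.5
tool_pos: [0.5018, 0.0084, 0.1882]
tool_rot: [180.0, -0.1, 174.8]
force: [-0.0, -0.4, -0.4]
grip_width: 0.0599
grasp_force: 0.0
0.04
wrist foot x y yaw iou-err p [ 5.9900e-01 -1.6000e-03 -5.1789e+00  4.7000e-01  8.2000e-01] [319. 304.] 968
wrist foot x y yaw iou-err p [  0.4333   0.3668 -42.5081   0.0558   0.79  ] [629. 132.] 799
0.045
wrist foot x y yaw iou-err p [ 5.972e-01 -1.800e-03 -8.042e+00  4.897e-01  8.100e-01] [319. 305.] 939
wrist foot x y yaw iou-err p [  0.4339   0.3628 -43.8254   0.0624   0.78  ] [628. 134.] 788
wrist foot x y yaw iou-err p [ 5.51200e-01  3.50000e-03 -1.62281e+01  6.70200e-01  4.30000e-01] [317. 258.] 5569
0.05
wrist foot x y yaw iou-err p [ 5.93000e-01 -2.10000e-03 -1.19873e+01  5.00300e-01  6.40000e-01] [319. 305.] 953
wrist foot x y yaw iou-err p [  0.4333   0.3586 -44.3791   0.0782   0.59  ] [630. 135.] 757
0.055
wrist foot x y yaw iou-err p [  0.4335   0.3521 -43.925    0.0486   0.94  ] [631. 132.] 826
wrist foot x y yaw iou-err p [ 5.9240e-01 -1.0000e-04 -4.6674e+00  5.2160e-01  6.2000e-01] [320. 304.] 919
wrist foot x y yaw iou-err p [ 4.09400e-01 -3.00000e-04 -3.90331e+01  5.54500e-01  4.80000e-01] [290. 102.] 2692
```

View pics/w7c.png

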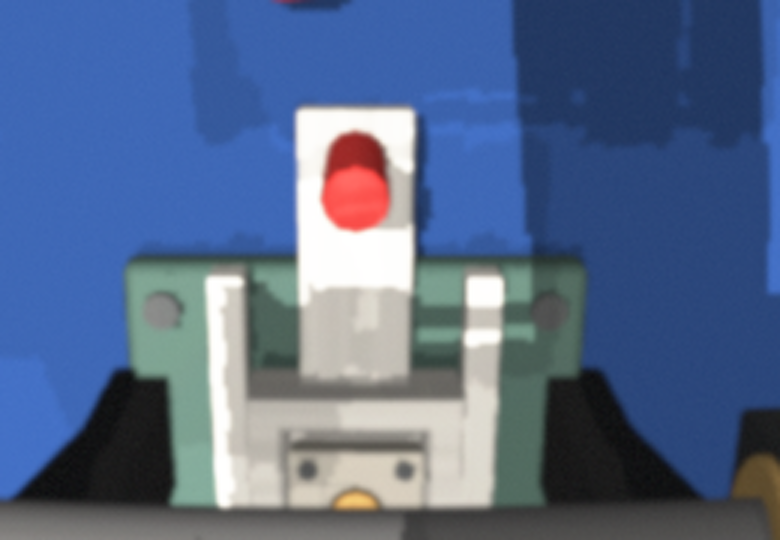

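Foot A sits square in the nest, socket at (318,315) in the full picture; the knob top is about (318,217). Now I locate the knob and recheck B.

```bash
python3 - <<'E'
from h import *
tips('wrist',['slide_knob'],[.085]); c=cams.calibration('wrist'); print(atz(c,'wrist',(318.5,216),.085),get_obs()['tool_pos'])
feet('side'); feet('scene')
E
```

```text
wrist slide_knob 0.93 [319. 216.] [0.4889 0.0101 0.085 ]
[0.48852057 0.00962363 0.085     ] [0.50163696 0.00854484 0.18916933]
side foot x y yaw iou-err p [  0.4355   0.392  -43.45     0.0745   0.71  ] [332. 417.] 410
side foot x y yaw iou-err p [ 0.2912  0.2144 -5.8906  0.204   0.69  ] [407. 357.] 341
side foot x y yaw iou-err p [ 0.6014 -0.0286  6.3769  0.1536  0.61  ] [300. 250.] 240
side foot x y yaw iou-err p [  0.7357  -0.1327 -22.007    0.1992   0.45  ] [261. 216.] 209
scene foot x y yaw iou-err p [ 0.4363  0.394  39.5877  0.1     0.81  ] [442. 333.] 252
scene foot x y yaw iou-err p [ 0.6479 -0.0136 -2.9137  0.9313  0.69  ] [289. 286.] 3855
scene foot x y yaw iou-err p [ 0.5784 -0.0196 -7.6845  0.0805  0.61  ] [301. 273.] 222
```

Foot B was knocked to about (0.436, 0.393). Next I push the slide in.

```bash
python3 -m creep '-0.0147 0.0005 0 0 0.05;0 0 -0.04 0 0.05;0 0 -0.04 0 0.05;0 0 -0.034 0 0.05;0 0 -0.02 0 0.045;0 0 0 0 0.012;0 0 0 0 0.012;0 0 0 0 0.012' 25; python3 -m creep '0 0 0 0 0.012;0 0 0 0 0.012;0 0 0 0 0.012'; python3 -m creep '0.015 -0.0014 0 0 0.012;0.02 -0.0018 0 0 0.012;0.02 -0.0018 0 0 0.012;0.02 -0.0018 0 0 0.012;0.01 -0.0009 0 0 0.012;0 0 0 0 0.012;0 0 0 0 0.012'
```

```text
time_s: 23.25
tool_pos: [0.4878, 0.0091, 0.0565]
tool_rot: [180.0, 0.1, 174.8]
force: [-0.4, 0.8, -0.5]
grip_width: 0.0227
grasp_force: 0.0
time_s: 23.62
tool_pos: [0.4877, 0.0091, 0.0562]
tool_rot: [180.0, 0.1, 174.8]
force: [-1.0, -0.0, 6.5]
grip_width: 0.0172
grasp_force: 25.0
time_s: 24.5
tool_pos: [0.5734, 0.0011, 0.0563]
tool_rot: [180.0, 0.2, 174.8]
force: [1.7, -0.4, 5.2]
grip_width: 0.0172
grasp_force: 25.0
```

```bash
python3 -m creep '0.005 -0.0005 0 0 0.012;0.004 -0.0003 0 0 0.012;0 0 0 0 0.012'; python3 -m creep '0.003 -0.0003 0 0 0.012;0.002 -0.0002 0 0 0.012;0 0 0 0 0.012'
```

```text
time_s: 24.88
tool_pos: [0.5817, 0.0003, 0.0563]
tool_rot: [-180.0, 0.1, 174.8]
force: [-0.1, -0.6, 5.8]
grip_width: 0.0169
grasp_force: 25.0
time_s: 25.25
tool_pos: [0.5843, 0.0, 0.0562]
tool_rot: [-180.0, -0.2, 174.8]
force: [-6.0, -0.3, 12.1]
grip_width: 0.0171
grasp_force: 25.0
```

```bash
python3 -m creep '0.003 -0.0003 0 0 0.012;0 0 0 0 0.012'; python3 -m creep '0.003 -0.0003 0 0 0.012;0 0 0 0 0.012;0 0 0 0 0.012'
```

```text
time_s: 25.5
tool_pos: [0.5843, 0.0, 0.0562]
tool_rot: [-179.9, -0.5, 174.8]
force: [-13.4, 0.2, 19.1]
grip_width: 0.0171
grasp_force: 25.0
time_s: 25.88
tool_pos: [0.5851, -0.0001, 0.0559]
tool_rot: [-179.9, -0.8, 174.8]
force: [-18.8, 0.4, 21.5]
grip_width: 0.0172
grasp_force: 25.0
```

```bash
python3 -m creep '-0.006 0.0005 0 0 0.012;0 0 0 0 0.05;0 0 0 0 0.05;0 0 0 0 0.05;0 0 0 0 0.05;0 0 0.05 0 0;0 0 0.05 0 0;0 0 0.05 0 0'; python3 -m creep '0.02 -0.0015 0 0 0;0.04 -0.004 0 0 0;0.04 -0.004 0 0 0;0.0056 0 0 0 0;0 0 0 0 0;0 0 -0.02 0 0;0 0 0 0 0'; python3 - <<'E'
from h import *
im,c=snap('scene'); print(get_obs()['tool_pos']); feet('scene')
tips('side',['head_top','slide_knob'],[.172,.085]);tips('scene',['head_top','slide_knob'],[.172,.085]);
E
```

```text
time_s: 26.88
tool_pos: [0.5858, 0.0, 0.2065]
tool_rot: [180.0, -0.0, 174.8]
force: [-0.5, -0.8, -0.6]
grip_width: 0.0278
grasp_force: 0.0
time_s: 27.75
tool_pos: [0.6892, -0.0095, 0.1826]
tool_rot: [-180.0, -0.3, 174.8]
force: [1.1, 0.2, -0.5]
grip_width: 0.0005
grasp_force: 0.0
[ 0.68996704 -0.00954526  0.18377107]
scene foot x y yaw iou-err p [  0.4339   0.3938 -44.802    0.0989   0.47  ] [445. 332.] 255
side head_top 0.56 [265. 208.] [ 0.6921 -0.0267  0.172 ]
side head_top 0.21 [280. 182.] [ 0.6773 -0.1204  0.172 ]
side slide_knob 0.67 [303. 242.] [ 0.5901 -0.0079  0.085 ]
side slide_knob 0.34 [280. 181.] [ 0.7041 -0.2094  0.085 ]
scene head_top 0.57 [276. 263.] [ 0.6874 -0.0072  0.172 ]
scene head_top 0.28 [280. 298.] [0.7529 0.0866 0.172 ]
scene slide_knob 0.56 [304. 262.] [ 0.5866 -0.0058  0.085 ]
scene slide_knob 0.15 [276. 296.] [0.723  0.0266 0.085 ]
```

Centred on the head. I press it in steps.

```bash
python3 -m creep '0.0015 0 -0.01 0 0;0 0 -0.008 0 0;0 0 -0.008 0 0;0 0 -0.005 0 0;0 0 -0.002 0 0;0 0 0 0 0'; python3 -m creep '0 0 -0.002 0 0;0 0 -0.002 0 0;0 0 0 0 0;0 0 0 0 0'
```

```text
time_s: 28.95
tool_pos: [0.6936, -0.0095, 0.1556]
tool_rot: [180.0, 0.2, 174.8]
force: [-4.3, -0.6, 15.6]
grip_width: 0.0003
grasp_force: 7.3
time_s: 29.45
tool_pos: [0.6937, -0.0095, 0.155]
tool_rot: [-180.0, 0.2, 174.8]
force: [-9.5, -1.3, 27.0]
grip_width: 0.0004
grasp_force: 13.3
```

```bash
python3 -m creep '-0.003 0 -0.002 0 0;0 0 -0.002 0 0;0 0 0 0 0;0 0 0 0 0'
```

```text
time_s: 29.95
tool_pos: [0.6937, -0.0095, 0.1547]
tool_rot: [180.0, 0.7, 174.8]
force: [-7.6, -0.6, 34.8]
grip_width: 0.0005
grasp_force: 17.5
```

```bash
for i in 1 2; do python3 -m creep '0 0 0.005 0 0;0 0 0 0 0;0 0 0 0 0' | egrep 'pos|force' ; done; for i in 1 2 3 4; do python3 -m creep '0 0 0.003 0 0;0 0 0 0 0;0 0 0 0 0' | egrep 'pos|force'; done
```

```text
tool_pos: [0.6935, -0.0095, 0.1554]
force: [-0.9, -0.9, 20.4]
grasp_force: 9.8
tool_pos: [0.6932, -0.0095, 0.1565]
force: [4.2, 0.4, 6.4]
grasp_force: 3.1
tool_pos: [0.6925, -0.0095, 0.159]
force: [3.5, 0.6, 5.9]
grasp_force: 2.8
tool_pos: [0.6916, -0.0094, 0.1614]
force: [3.2, -0.7, 3.8]
grasp_force: 2.5
tool_pos: [0.6903, -0.0095, 0.1635]
force: [3.1, 0.5, 4.0]
grasp_force: 2.3
tool_pos: [0.6898, -0.0095, 0.166]
force: [2.2, -0.0, 3.7]
grasp_force: 2.1
```

```bash
for i in 1 2 3 4 5 6; do python3 -m creep '0 0 0.002 0 0;0 0 0 0 0;0 0 0 0 0' | egrep 'pos|^force'; done
```

```text
tool_pos: [0.6897, -0.0095, 0.168]
force: [0.7, 0.1, 2.8]
tool_pos: [0.6898, -0.0094, 0.17]
force: [0.3, 0.6, 3.8]
tool_pos: [0.6898, -0.0095, 0.172]
force: [0.3, -0.4, 2.2]
tool_pos: [0.6895, -0.0097, 0.1735]
force: [-0.7, 0.4, -0.0]
tool_pos: [0.69, -0.0095, 0.1762]
force: [-0.2, 0.5, 0.6]
tool_pos: [0.69, -0.0095, 0.1782]
force: [0.0, -0.5, -0.1]
```

The ram stops at 0.017 instead of 0.022, so the foot must sit high or tilted. I draw the slide out to inspect it.

```bash
python3 -m creep '0 0 0.03 0 0.05;-0.04 0.004 0 0 0.05;-0.04 0.004 0 0 0.05;-0.024 0.0015 0 0 0.05;0 0 -0.05 0 0.05;0 0 -0.05 0 0.05;0 0 -0.05 0 0.05;0 0 -0.002 0 0.012' 25; python3 -m creep '0 0 0 0 0.012;0 0 0 0 0.012;0 0 0 0 0.012;0 0 0 0 0.012;0 0 0 0 0.012';python3 -m creep '-0.015 0.0014 0 0 0.012;-0.02 0.0018 0 0 0.012;-0.02 0.0018 0 0 0.012;-0.02 0.0018 0 0 0.012;-0.02 0.0018 0 0 0.012;-0.008 0.0007 0 0 0.012;0 0 0 0 0.012'; python3 -m creep '-0.003 0.0003 0 0 0.012;-0.003 0.0003 0 0 0.012;0 0 0 0 0.012;0 0 0 0 0.012'
```

```text
time_s: 35.45
tool_pos: [0.5824, -0.0001, 0.0525]
tool_rot: [-180.0, -0.5, 174.8]
force: [0.1, -0.3, 0.8]
grip_width: 0.045
grasp_force: 0.0
time_s: 36.08
tool_pos: [0.5874, -0.0003, 0.0581]
tool_rot: [-180.0, 0.2, 174.8]
force: [-0.3, -0.4, 6.1]
grip_width: 0.0174
grasp_force: 25.0
time_s: 36.95
tool_pos: [0.4831, 0.0096, 0.058]
tool_rot: [-180.0, 0.1, 174.8]
force: [-1.5, 0.7, 9.5]
grip_width: 0.0174
grasp_force: 25.0
time_s: 37.45
tool_pos: [0.4794, 0.0099, 0.058]
tool_rot: [180.0, 0.3, 174.8]
force: [3.8, 0.0, 6.9]
grip_width: 0.0171
grasp_force: 25.0
```

```bash
python3 -m creep '-0.003 0.0003 0 0 0.012;0 0 0 0 0.012;0.006 -0.0006 0 0 0.05;0 0 0 0 0.05;0 0 0 0 0.05;0 0 0 0 0.06;0 0 0.05 0 0.06'; python3 -m creep '0.015 0 0.05 0 0.06;0.015 0 0.05 0 0.06;0 0 0.01 0 0.06;0 0 0 0 0.06;0 0 0 0 0.06'; python3 - <<'E'
from h import *
im,c=snap('wrist','w8.png'); print(get_obs()['tool_pos']); tips('wrist',['slide_knob'],[.085])
a=cv2.resize(im[190:320,245:390,::-1],None,fx=4,fy=4,interpolation=cv2.INTER_CUBIC); cv2.imwrite('pics/w8c.png',a)
E
```

```text
time_s: 38.33
tool_pos: [0.4762, 0.0095, 0.1031]
tool_rot: [-180.0, -0.5, 174.8]
force: [2.0, -0.4, 0.9]
grip_width: 0.057
grasp_force: 0.0
time_s: 38.95
tool_pos: [0.5086, 0.0095, 0.2143]
tool_rot: [-180.0, -0.2, 174.8]
force: [-0.4, -0.0, -0.3]
grip_width: 0.0598
grasp_force: 0.0
[0.50859249 0.00948742 0.21425983]
```

View pics/w8c.png

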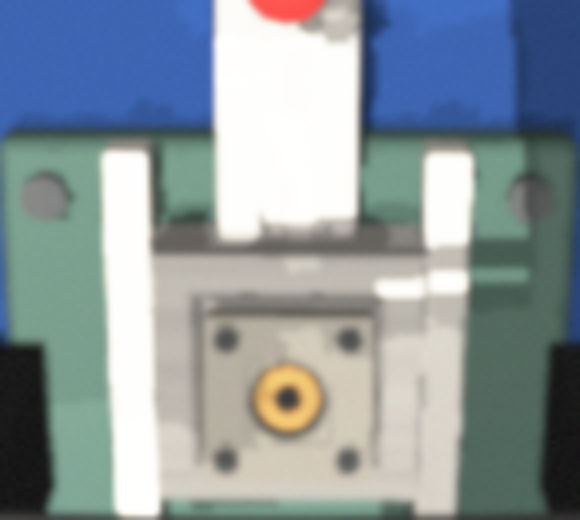

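```bash
python3 - <<'E'
from h import *
np.set_printoptions(precision=4,suppress=True)
c=calat([.5086,.0095,.2143],[-180,-.2,174.8]); px=lambda a,b:(245+(a+.5)/4-.5,190+(b+.5)/4-.5)
im=cv2.imread('pics/w8.png'); g=cv2.cvtColor(im,cv2.COLOR_BGR2GRAY)
B=[]
for a,b in [(226,340),(349,340),(347,460),(226,460)]:
    u,v=px(a,b); u0,v0=int(u)-4,int(v)-4; w=255-g[v0:v0+10,u0:u0+10].astype(float); w=np.clip(w-w.max()+40,0,None); yy,xx=np.mgrid[v0:v0+10,u0:u0+10]; B.append(((w*xx).sum()/w.sum(),(w*yy).sum()/w.sum()))
print(np.array(B))
for z in (.045,.05,.055):
    Q=np.array([atz(c,'wrist',p,z) for p in B])[:,:2]; print(z,Q.mean(0),[np.linalg.norm(Q[i]-Q[(i+1)%4]).round(4) for i in range(4)],'sock',atz(c,'wrist',px(288,398),z))
for z in (.035,.04): print('block',z,[atz(c,'wrist',px(*p),z)[:2] for p in [(155,252),(425,252),(160,500),(412,500)]])
print('rim .04',[atz(c,'wrist',px(*p),.04)[:2] for p in [(195,297),(380,297)]])
print('knob',finder.tip_of('slide_knob','wrist')[:1])
for a in (.048,.05,.055):feet(ztop=a,zbot=a-.01)
E
```

```text
[[301.1321 274.4   ]
 [331.9353 274.5177]
 [331.5479 304.6971]
 [300.95   304.3619]]
0.045 [0.5844 0.0002] [np.float64(0.0298), np.float64(0.0328), np.float64(0.0306), np.float64(0.0326)] sock [0.5837 0.0006 0.045 ]
0.05 [0.5821 0.0005] [np.float64(0.0294), np.float64(0.0323), np.float64(0.0302), np.float64(0.0321)] sock [0.5814 0.0008 0.05  ]
0.055 [0.5798 0.0007] [np.float64(0.0289), np.float64(0.0318), np.float64(0.0297), np.float64(0.0316)] sock [0.5791 0.001  0.055 ]
block 0.035 [array([ 0.5464, -0.0287]), array([0.5523, 0.0371]), array([ 0.6148, -0.036 ]), array([0.6207, 0.0296])]
block 0.04 [array([ 0.5447, -0.0281]), array([0.5506, 0.0368]), array([ 0.6121, -0.0353]), array([0.6179, 0.0294])]
rim .04 [array([ 0.5571, -0.0197]), array([0.5611, 0.0251])]
knob []
wrist foot x y yaw iou-err p [ 0.5851  0.0004 -5.3822  0.0603  0.82  ] [318. 287.] 1874
wrist foot x y yaw iou-err p [  0.4343   0.3634 -44.1093   0.0694   0.66  ] [617. 126.] 1099
wrist foot x y yaw iou-err p [ 0.3002  0.2028 31.61    0.1229  0.34  ] [499.   4.] 424
wrist foot x y yaw iou-err p [  0.4343   0.3611 -44.9075   0.0518   0.97  ] [618. 127.] 1064
wrist foot x y yaw iou-err p [ 0.5836  0.0006 -5.2426  0.0483  0.67  ] [318. 284.] 1831
wrist foot x y yaw iou-err p [  0.4343   0.356  -44.2338   0.083    0.82  ] [618. 126.] 1094
wrist foot x y yaw iou-err p [ 0.5812  0.001  -4.1695  0.0244  0.64  ] [318. 283.] 1763
```

The foot is tilted about 11°: in the crop its front edge is in the nest and its far edge is on the rim, with bolts at (226,340), (349,340), (226,460) and (347,460). I lift it out, level it on clear bench at (0.56,0.15) and regrasp.

```bash
python3 -m creep '0.035 -0.0045 0 0 0.06;0.038 -0.0045 0 0 0.06;0 0 -0.045 0 0.06;0 0 -0.045 0 0.06;0 0 -0.045 0 0.06;0 0 -0.028 0 0.06;0 0 0 0 0.06;0 0 -0.004 0 0.06' 20; python3 -m creep '0 0 0 0 0.03;0 0 0 0 0.03;0 0 0 0 0.03;0 0 0 0 0.03;0 0 0 0 0.03;0 0 0 0 0.03'; python3 -m creep '0 0 0.02 0 0.03;0 0 0.04 0 0.03;-0.005 0.03 0 0 0.03;-0.005 0.04 0 0 0.03;-0.005 0.04 0 0 0.03;-0.005 0.04 0 0 0.03;0 0 -0.04 0 0.03;0 0 0 0 0.03'
```

```text
time_s: 40.45
tool_pos: [0.5844, 0.0007, 0.0507]
tool_rot: [180.0, 0.2, 174.8]
force: [0.7, -0.2, 0.2]
grip_width: 0.06
grasp_force: 0.0
time_s: 41.2
tool_pos: [0.5836, 0.0006, 0.0499]
tool_rot: [180.0, 0.1, 174.8]
force: [-0.5, 0.9, 6.0]
grip_width: 0.0396
grasp_force: 20.0
time_s: 42.2
tool_pos: [0.5599, 0.1498, 0.0666]
tool_rot: [-179.8, -0.4, 174.9]
force: [-1.2, -1.0, -2.1]
grip_width: 0.0398
grasp_force: 20.0
```

```bash
python3 -m creep '0 0 -0.02 0 0.03;0 0 -0.012 0 0.03;0 0 0 0 0.03'; python3 -m creep '0 0 -0.006 0 0.03;0 0 0 0 0.03'; python3 -m creep '0 0 -0.004 0 0.03;0 0 0 0 0.03'
```

```text
time_s: 42.58
tool_pos: [0.5623, 0.1498, 0.0362]
tool_rot: [-180.0, -0.1, 174.8]
force: [-0.3, 0.3, -2.3]
grip_width: 0.0395
grasp_force: 20.0
time_s: 42.82
tool_pos: [0.563, 0.1505, 0.0311]
tool_rot: [-180.0, -0.0, 174.8]
force: [-0.1, -0.8, -1.9]
grip_width: 0.0398
grasp_force: 20.0
time_s: 43.08
tool_pos: [0.5628, 0.1505, 0.027]
tool_rot: [-180.0, -0.0, 174.8]
force: [-0.2, -0.1, -2.0]
grip_width: 0.0395
grasp_force: 20.0
```

```bash
python3 -m creep '0 0 -0.003 0 0.03;0 0 0 0 0.03' | egrep 'pos|^force'; python3 -m creep '0 0 -0.003 0 0.03;0 0 0 0 0.03'| egrep 'pos|^force';python3 -m creep '0 0 -0.003 0 0.03;0 0 0 0 0.03'| egrep 'pos|^force'
```

```text
tool_pos: [0.5628, 0.1505, 0.0239]
force: [-0.4, 0.1, -2.2]
tool_pos: [0.5628, 0.1505, 0.0209]
force: [-0.3, 0.0, -2.6]
tool_pos: [0.5631, 0.1506, 0.0181]
force: [0.2, 0.3, -1.8]
```

```bash
for i in 1 2; do python3 -m creep '0 0 -0.003 0 0.03;0 0 0 0 0.03' | egrep 'pos|^force'; done; python3 -m creep '0 0 -0.002 0 0.03;0 0 0 0 0.03'| egrep 'pos|^force'
```

```text
tool_pos: [0.5645, 0.1506, 0.0164]
force: [0.9, -0.6, 4.2]
tool_pos: [0.566, 0.1504, 0.0141]
force: [3.1, -1.3, 5.6]
tool_pos: [0.5669, 0.1503, 0.0126]
force: [4.2, -1.0, 6.4]
```

```bash
python3 -m creep '0 0 0.002 0 0.06;0 0 0 0 0.06;0 0 0 0 0.06;0 0 0 0 0.06;0 0 0.05 0 0.06;-0.02 0 0.05 0 0.06;-0.03 0 0.03 0 0.06;0 0 0 0 0.06'; python3 -m creep '0 0 0 0 0.06;0 0 0 0 0.06'; python3 - <<'E'
from h import *
print(get_obs()['tool_pos']); feet(ztop=.02,zbot=0,show='w9.png'); feet('side',ztop=.02,zbot=0); feet('scene',ztop=.02,zbot=0)
tips('wrist',['slide_knob','nest'],[.085,.029])
E
```

```text
time_s: 45.58
tool_pos: [0.5132, 0.1516, 0.145]
tool_rot: [179.9, 0.3, 174.9]
force: [-0.5, 0.5, -0.7]
grip_width: 0.06
grasp_force: 0.0
time_s: 45.82
tool_pos: [0.5128, 0.1501, 0.1407]
tool_rot: [-180.0, -0.1, 174.8]
force: [0.5, -0.6, -0.4]
grip_width: 0.0603
grasp_force: 0.0
[0.51279036 0.15008492 0.14070201]
wrist foot x y yaw iou-err p [ 4.34500e-01  3.95700e-01 -4.46693e+01  2.37000e-02  6.90000e-01] [574. 120.] 2174
wrist foot x y yaw iou-err p [ 0.5638  0.1503 -5.7963  0.0592  0.66  ] [324. 278.] 2366
side foot x y yaw iou-err p [  0.4352   0.3912 -43.178    0.0727   0.79  ] [333. 415.] 408
side foot x y yaw iou-err p [ 0.5642  0.1509 -3.3149  0.1012  0.52  ] [299. 310.] 302
side foot x y yaw iou-err p [  0.7336  -0.1351 -36.2621   0.1604   0.33  ] [265. 212.] 229
scene foot x y yaw iou-err p [ 0.5638  0.1536 -6.4473  0.1133  0.76  ] [346. 309.] 227
scene foot x y yaw iou-err p [ 0.4112 -0.5223  9.3724  0.5164  0.61  ] [241. 161.] 270
scene foot x y yaw iou-err p [ 0.4344  0.3931 37.8102  0.1099  0.54  ] [444. 331.] 243
wrist slide_knob 0.6 [109. 220.] [0.4767 0.0094 0.085 ]
```

```bash
python3 -m creep '0.03 0 -0.03 0 0.06;0.0212 0 -0.04 0 0.06;0 0 -0.04 0 0.06;0 0 -0.0175 0 0.06;0 0 0 0 0.06;0 0 0 0 0.06'; python3 -m creep '0 0 0 0 0.03;0 0 0 0 0.03;0 0 0 0 0.03;0 0 0 0 0.03;0 0 0 0 0.03;0 0 0 0 0.03'; python3 -m creep '0 0 0.02 0 0.03;0 0 0.04 0 0.03;0 0 0.02 0 0.03;0.005 -0.04 0 0 0.03;0.005 -0.04 0 0 0.03;0.005 -0.04 0 0 0.03;0.002 -0.03 0 0 0.03;0 0 0 0 0.03';  python3 -m creep '0 0 0 0 0.03;0 0 0 0 0.03'; python3 - <<'E'
from h import *
im,c=snap('wrist','w10.png'); print(get_obs()['tool_pos'])
f=finder.tip_of('slide_knob','wrist'); print([(x['p'],x['xy'],atz(c,'wrist',x['xy'],.085)) for x in f[:2]])
E
```

```text
time_s: 47.02
tool_pos: [0.5654, 0.1511, 0.0165]
tool_rot: [179.9, 0.2, 174.8]
force: [1.0, 0.5, -0.4]
grip_width: 0.0597
grasp_force: 0.0
time_s: 47.78
tool_pos: [0.5646, 0.1506, 0.0153]
tool_rot: [180.0, 0.0, 174.8]
force: [-1.8, -0.1, 6.2]
grip_width: 0.0396
grasp_force: 20.0
time_s: 48.78
tool_pos: [0.581, -0.0034, 0.0944]
tool_rot: [-179.9, -0.0, 174.5]
force: [-0.5, 0.6, -1.9]
grip_width: 0.0398
grasp_force: 20.0
time_s: 49.02
tool_pos: [0.581, 0.0025, 0.0947]
tool_rot: [180.0, -0.0, 174.9]
force: [-0.7, 0.1, -1.7]
grip_width: 0.0393
grasp_force: 20.0
[0.58106064 0.00230707 0.09465639]
[(0.72, [315.4, 69.6], array([0.47614373, 0.01027388, 0.085     ]))]
```

```bash
python3 -m creep '0 0 -0.02 0 0.03;0 0 -0.0125 0 0.03;0 0 0 0 0.03;0 0 0 0 0.03;0 0 0 0 0.03;0 0 0 0 0.03;0 0 0 0 0.03'; python3 - <<'E'
from h import *
np.set_printoptions(precision=4,suppress=True)
im,c=snap('wrist','w11.png'); o=get_obs()['tool_pos']; print(o)
f=finder.tip_of('slide_knob','wrist'); print([(x['p'],x['xy'],atz(c,'wrist',x['xy'],.085)) for x in f[:1]])
g=cv2.cvtColor(im,cv2.COLOR_RGB2GRAY); L=cv2.createLineSegmentDetector().detect(g)[0][:,0]
zt=o[2]-.0153+.02
for l in L:
    m=(l[:2]+l[2:])/2
    if 255<m[0]<385 and 190<m[1]<325 and np.hypot(*(l[:2]-l[2:]))>10: print(l.round(),'top',atz(c,'wrist',m,zt)[:2],'bot',atz(c,'wrist',m,zt-.02)[:2],'rim',atz(c,'wrist',m,.039)[:2])
cv2.imwrite('pics/w11c.png',cv2.resize(im[190:330,245:395,::-1],None,fx=4,fy=4,interpolation=cv2.INTER_CUBIC))
E
```

```text
time_s: 50.0
tool_pos: [0.5813, 0.0005, 0.0625]
tool_rot: [180.0, 0.0, 174.8]
force: [0.6, -0.4, -1.6]
grip_width: 0.0396
grasp_force: 20.0
[0.5813 0.0005 0.0624]
[]
[360. 319. 362. 278.] top [0.5842 0.0206] bot [0.5943 0.0222] rim [0.5984 0.0229]
[274. 262. 294. 261.] top [ 0.562  -0.0134] bot [ 0.5693 -0.0161] rim [ 0.5723 -0.0172]
[316. 301. 311. 289.] top [ 0.58   -0.0019] bot [ 0.5896 -0.0031] rim [ 0.5934 -0.0036]
[256. 216. 255. 169.] top [ 0.529  -0.0225] bot [ 0.5321 -0.0263] rim [ 0.5334 -0.0279]
[378. 271. 386. 289.] top [0.5754 0.0307] bot [0.5844 0.0336] rim [0.5881 0.0348]
[252. 289. 258. 275.] top [ 0.571  -0.0286] bot [ 0.5795 -0.0332] rim [ 0.5829 -0.035 ]
[358. 215. 257. 215.] top [ 0.5412 -0.0007] bot [ 0.5459 -0.0018] rim [ 0.5478 -0.0022]
[289. 210. 348. 210.] top [0.5395 0.0044] bot [0.544 0.004] rim [0.5458 0.0038]
[346. 275. 344. 264.] top [0.5684 0.0138] bot [0.5766 0.0146] rim [0.5799 0.0149]
[357. 256. 276. 256.] top [0.5606 0.0013] bot [0.5677 0.0005] rim [0.5706 0.0002]
[339. 299. 359. 299.] top [0.5836 0.015 ] bot [0.5936 0.0159] rim [0.5977 0.0163]
[358
[... 1401 characters left out ...]
 rim [ 0.6043 -0.0008]
[264. 199. 259. 210.] top [ 0.5347 -0.0204] bot [ 0.5386 -0.024 ] rim [ 0.5402 -0.0254]
[333. 324. 222. 319.] top [ 0.5931 -0.0208] bot [ 0.6043 -0.0244] rim [ 0.6088 -0.0258]
[377. 206. 366. 206.] top [0.5395 0.0275] bot [0.544 0.03 ] rim [0.5458 0.0311]
[363. 246. 363. 258.] top [0.5606 0.0227] bot [0.5677 0.0246] rim [0.5706 0.0254]
[407. 317. 363. 319.] top [0.5961 0.0319] bot [0.6078 0.035 ] rim [0.6125 0.0362]
[337. 301. 329. 309.] top [0.5862 0.007 ] bot [0.5965 0.007 ] rim [0.6007 0.0069]
[299. 296. 300. 286.] top [ 0.5771 -0.0082] bot [ 0.5864 -0.0101] rim [ 0.5901 -0.011 ]
[284. 206. 264. 205.] top [ 0.5357 -0.0148] bot [ 0.5397 -0.0176] rim [ 0.5413 -0.0188]
```

View pics/w11c.png

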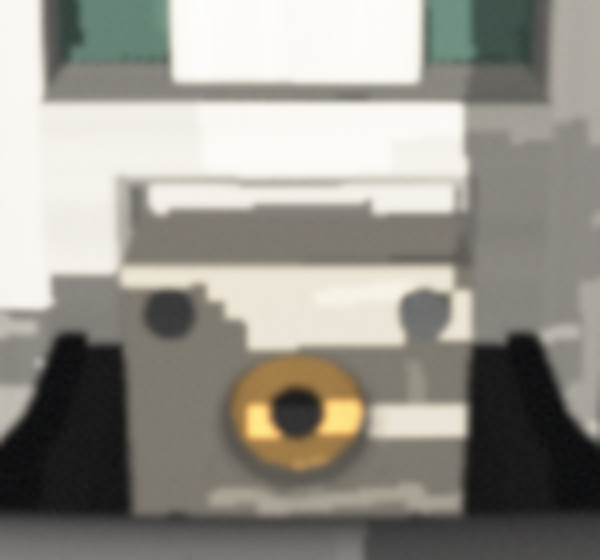

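Foot and nest are aligned within 1 mm: block edge at row 215, rim at 233, foot front edge at 256. I lower slowly.

```bash
python3 -m creep '0.0005 0 -0.004 0 0.03;0 0 0 0 0.03;0 0 -0.002 0 0.03;0 0 0 0 0.03;0 0 -0.002 0 0.03;0 0 0 0 0.03;0 0 0 0 0.03' | egrep 'pos|^force'; for i in 1 2 3 4; do python3 -m creep '0 0 -0.002 0 0.03;0 0 0 0 0.03;0 0 0 0 0.03' | egrep 'pos|^force'; done
```

```text
tool_pos: [0.5817, 0.0006, 0.0542]
force: [0.1, -0.1, -1.7]
tool_pos: [0.5817, 0.0006, 0.0521]
force: [-0.3, 0.3, -2.5]
tool_pos: [0.5817, 0.0006, 0.0501]
force: [-1.1, 0.6, -0.8]
tool_pos: [0.5817, 0.0006, 0.0482]
force: [1.1, 0.5, -1.0]
tool_pos: [0.5827, 0.0005, 0.0473]
force: [-0.8, -0.7, 5.2]
```

```bash
python3 -m creep '-0.001 0 0 0 0.03;0 0 0 0 0.03;0 0 0 0 0.03' | egrep 'pos|^force'; python3 -m creep '-0.001 0 -0.001 0 0.03;0 0 0 0 0.03;0 0 0 0 0.03' | egrep 'pos|^force'
```

```text
tool_pos: [0.5822, 0.0006, 0.0473]
force: [1.2, -0.2, 4.5]
tool_pos: [0.5821, 0.0006, 0.0473]
force: [1.4, -0.9, 7.9]
```

```bash
python3 -m creep '0.001 0 0.001 0 0.06;0 0 0 0 0.06;0 0 0 0 0.06;0 0 0 0 0.06;0 0 0.05 0 0.06;-0.03 0.003 0.05 0 0.06;-0.043 0.006 0.05 0 0.06;0 0 0.016 0 0.06'; python3 -m creep '0 0 0 0 0.06;0 0 0 0 0.06;0 0 0 0 0.06;0 0 0 0 0.06'; cat >> h.py <<'E'
def level(save='lv.png'):
    im,c=snap('wrist',save); print(get_obs()['tool_pos'])
    g=cv2.cvtColor(im,cv2.COLOR_RGB2GRAY); B=[]
    f=[x for x in finder.masks_of('foot_a','wrist') if x['p']>.3 and np.hypot(*(atz(c,'wrist',x['xy'],.05)[:2]-np.array([.582,.0005])))<.03]
    m=cv2.erode(f[0]['mask'].astype(np.uint8),np.ones((3,3))); ys,xs=np.where(m)
    print('mask',xs.min(),xs.max(),ys.min(),ys.max(),f[0]['p'])
    cl=cv2.morphologyEx(g,cv2.MORPH_BLACKHAT,np.ones((13,13)))*m
    ctr=np.array([xs.mean(),ys.mean()])
    for s in [(-1,-1),(1,-1),(1,1),(-1,1)]:
        q=ctr+np.array(s)*[14,14]; x0,y0=int(q[0])-6,int(q[1])-6; w=cl[y0:y0+13,x0:x0+13].astype(float); w=np.clip(w-.4*w.max(),0,None); yy,xx=np.mgrid[y0:y0+13,x0:x0+13]; B.append(((w*xx).sum()/w.sum(),(w*yy).sum()/w.sum()))
    print(np.round(B,1).tolist())
    for z in (.045,.05,.055):
        Q=np.array([atz(c,'wrist',p,z) for p in B])[:,:2]; print(z,Q.mean(0).round(4),[np.linalg.norm(Q[i]-Q[(i+1)%4]).round(4) for i in range(4)])
    for x in finder.tip_of('slide_knob','wrist')[:1]: print('knob',x['p'],atz(c,'wrist',x['xy'],.085))
E
python3 - <<'E'
from h import *
level('w12.png')
for a in (.045,.05,.055):feet(ztop=a,zbot=a-.01)
E
```

```text
time_s: 54.22
tool_pos: [0.5098, 0.0099, 0.2129]
tool_rot: [-180.0, 0.3, 174.9]
force: [1.0, 0.2, 0.3]
grip_width: 0.0603
grasp_force: 0.0
time_s: 54.72
tool_pos: [0.5099, 0.0092, 0.2081]
tool_rot: [180.0, -0.1, 174.8]
force: [0.1, -0.9, 0.2]
grip_width: 0.0598
grasp_force: 0.0
[0.50993767 0.00923459 0.20837792]
mask 297 336 266 309 0.93
[[302.2, 271.2], [330.2, 271.3], [331.5, 304.5], [301.4, 304.9]]
0.045 [5.815e-01 4.000e-04] [np.float64(0.0265), np.float64(0.0353), np.float64(0.0295), np.float64(0.0359)]
0.05 [0.5792 0.0006] [np.float64(0.0261), np.float64(0.0348), np.float64(0.0291), np.float64(0.0353)]
0.055 [0.5769 0.0008] [np.float64(0.0257), np.float64(0.0342), np.float64(0.0286), np.float64(0.0348)]
knob 0.6 [0.47687288 0.01104421 0.085     ]
wrist foot x y yaw iou-err p [ 5.8350e-01  4.0000e-04 -5.1172e+00  3.2700e-02  6.6000e-01] [316. 286.] 1859
wrist foot x y yaw iou-err p [ 0.4355  0.365  44.9415  0.0883  0.57  ] [622. 127.] 1113
wrist foot x y yaw iou-err p [  0.4341   0.3609 -42.381    0.0646   0.7   ] [622. 126.] 1062
wrist foot x y yaw iou-err p [ 5.815e-01  6.000e-04 -4.136e+00  4.170e-02  6.700e-01] [317. 286.] 1832
wrist foot x y yaw iou-err p [  0.4645  -0.2166 -31.9598   0.8838   0.43  ] [ 70. 230.] 13397
wrist foot x y yaw iou-err p [  0.4334   0.3551 -44.5057   0.0738   0.93  ] [623. 124.] 1049
wrist foot x y yaw iou-err p [  0.467   -0.2118 -23.8744   0.8799   0.64  ] [ 73. 230.] 13319
wrist foot x y yaw iou-err p [ 5.7790e-01  6.0000e-04 -4.6514e+00  5.5800e-02  5.9000e-01] [320. 284.] 1925
```

```bash
python3 -m creep '-0.0325 0.0009 0 0 0.05;0 0 -0.05 0 0.045;0 0 -0.05 0 0.045;0 0 -0.04 0 0.045;0 0 -0.012 0 0.04;0 0 0 0 0.012;0 0 0 0 0.012;0 0 0 0 0.012' 25; python3 -m creep '0 0 0 0 0.012;0 0 0 0 0.012;0 0 0 0 0.012'; python3 -m creep '0.015 -0.0014 0 0 0.012;0.02 -0.0018 0 0 0.012;0.02 -0.0018 0 0 0.012;0.02 -0.0018 0 0 0.012;0.02 -0.0018 0 0 0.012;0.01 -0.0009 0 0 0.012;0 0 0 0 0.012'; python3 -m creep '0.005 -0.0005 0 0 0.012;0.004 -0.0004 0 0 0.012;0 0 0 0 0.012;0 0 0 0 0.012'
```

```text
time_s: 56.18
tool_pos: [0.4789, 0.0101, 0.0589]
tool_rot: [180.0, 0.2, 174.8]
force: [-0.1, -0.8, 0.8]
grip_width: 0.0178
grasp_force: 1.5
time_s: 56.55
tool_pos: [0.479, 0.01, 0.0589]
tool_rot: [-180.0, 0.2, 174.8]
force: [-0.6, 0.1, 6.9]
grip_width: 0.0173
grasp_force: 25.0
time_s: 57.42
tool_pos: [0.5851, -0.0, 0.0589]
tool_rot: [-180.0, 0.2, 174.8]
force: [1.3, -1.8, 4.4]
grip_width: 0.0171
grasp_force: 25.0
time_s: 57.92
tool_pos: [0.5883, -0.0003, 0.0588]
tool_rot: [-179.9, -0.4, 174.8]
force: [-11.1, -1.4, 15.9]
grip_width: 0.0172
grasp_force: 25.0
```

```bash
python3 -m creep '-0.005 0.0005 0 0 0.05;0 0 0 0 0.05;0 0 0 0 0.05;0 0 0 0 0.05;0 0 0.05 0 0.03;0 0 0.05 0 0;0 0 0.045 0 0;0.02 -0.0017 0 0 0'; python3 -m creep '0.04 -0.004 0 0 0;0.04 -0.004 0 0 0;0.0046 0 0 0 0;0 0 -0.01 0 0;0 0 -0.01 0 0;0 0 -0.008 0 0;0 0 -0.008 0 0;0 0 0 0 0'; python3 -m creep '0 0 -0.008 0 0;0 0 -0.005 0 0;0 0 -0.003 0 0;0 0 0 0 0;0 0 0 0 0'
```

```text
time_s: 58.92
tool_pos: [0.609, -0.0011, 0.2077]
tool_rot: [180.0, 0.5, 174.8]
force: [-0.1, -0.3, -0.3]
grip_width: 0.0177
grasp_force: 0.0
time_s: 59.92
tool_pos: [0.6904, -0.0094, 0.1663]
tool_rot: [-180.0, -0.1, 174.8]
force: [-2.1, -0.1, 3.7]
grip_width: 0.0005
grasp_force: 2.0
time_s: 60.55
tool_pos: [0.6916, -0.0094, 0.1521]
tool_rot: [180.0, 0.1, 174.8]
force: [-2.8, -0.4, 7.5]
grip_width: 0.0006
grasp_force: 3.4
```

Now it goes deeper. I press on to the stop.

```bash
python3 -m creep '0 0 -0.004 0 0;0 0 0 0 0;0 0 0 0 0'; python3 -m creep '0 0 -0.002 0 0;0 0 0 0 0;0 0 0 0 0'
```

```text
time_s: 60.92
tool_pos: [0.6917, -0.0094, 0.1504]
tool_rot: [-180.0, 0.1, 174.8]
force: [-6.9, 0.4, 16.4]
grip_width: 0.0004
grasp_force: 7.5
time_s: 61.3
tool_pos: [0.6917, -0.0094, 0.1503]
tool_rot: [-180.0, 0.2, 174.8]
force: [-10.1, -1.1, 22.0]
grip_width: 0.0006
grasp_force: 10.9
```

```bash
python3 -m creep '0 0 0.03 0 0;0 0 0.03 0 0.045;-0.04 0.004 0 0 0.045;-0.04 0.004 0 0 0.045;-0.0235 0.0017 0 0 0.045;0 0 -0.05 0 0.045;0 0 -0.05 0 0.045;0 0 -0.045 0 0.035'; python3 -m creep '0 0 0 0 0.012;0 0 0 0 0.012;0 0 0 0 0.012;0 0 0 0 0.012;0 0 0 0 0.012;0 0 0 0 0.012'; python3 -m creep '-0.015 0.0014 0 0 0.012;-0.02 0.0018 0 0 0.012;-0.02 0.0018 0 0 0.012;-0.02 0.0018 0 0 0.012;-0.02 0.0018 0 0 0.012;-0.01 0.001 0 0 0.012;0 0 0 0 0.012'; python3 -m creep '-0.004 0.0004 0 0 0.012;-0.003 0.0003 0 0 0.012;0 0 0 0 0.012;0 0 0 0 0.012'; python3 - <<'E'
from h import *
for n in ['scene','side']:
    im,c=snap(n)
    for f in finder.masks_of('tray',n)[:1]:
        ys,xs=np.where(f['mask']); P=np.array([atz(c,n,(x,y),.012)[:2] for x,y in zip(xs,ys)],np.float32)
        print(n,f['p'],cv2.minAreaRect(P))
E
```

```text
time_s: 62.3
tool_pos: [0.5879, 0.0001, 0.058]
tool_rot: [180.0, 0.1, 174.8]
force: [-0.2, 0.4, -0.6]
grip_width: 0.0403
grasp_force: 0.0
time_s: 63.05
tool_pos: [0.5896, -0.0004, 0.0617]
tool_rot: [-180.0, 0.2, 174.8]
force: [-0.1, -2.8, 6.8]
grip_width: 0.0171
grasp_force: 25.0
time_s: 63.92
tool_pos: [0.4833, 0.0096, 0.0616]
tool_rot: [-180.0, 0.2, 174.8]
force: [-1.7, -2.4, 9.8]
grip_width: 0.0175
grasp_force: 25.0
time_s: 64.42
tool_pos: [0.48, 0.0099, 0.0617]
tool_rot: [180.0, 0.6, 174.8]
force: [7.3, -1.8, 1.4]
grip_width: 0.0175
grasp_force: 25.0
scene 0.72 ((0.7297984957695007, -0.2766011357307434), (0.12414964288473129, 0.07078062742948532), 76.29226684570312)
side 0.71 ((0.5122499465942383, -0.3026544749736786), (0.14021261036396027, 0.20687498152256012), 6.6832194328308105)
```

```bash
python3 -m creep '0.005 -0.0005 0 0 0.055;0 0 0 0 0.06;0 0 0 0 0.06;0 0 0 0 0.06;0 0 0 0 0.06;0 0 0.03 0 0.06;0 0 0.04 0 0.06;0.035 -0.003 0 0 0.06'; python3 -m creep '0.04 -0.003 0 0 0.06;0.025 -0.003 0 0 0.06;0 0 0 0 0.06;0 0 0 0 0.06;0 0 0 0 0.06'
```

```text
time_s: 65.62
tool_pos: [0.5173, 0.0072, 0.1332]
tool_rot: [-180.0, 0.4, 174.8]
force: [0.4, 0.1, -0.4]
grip_width: 0.0599
grasp_force: 0.0
time_s: 66.25
tool_pos: [0.5798, 0.0012, 0.1294]
tool_rot: [-180.0, -0.0, 174.8]
force: [-0.4, 0.8, -0.9]
grip_width: 0.06
grasp_force: 0.0
```

```bash
python3 -m creep '0.0012 -0.0007 -0.04 0 0.06;0 0 -0.03 0 0.06;0 0 -0.01 0 0.06;0 0 0 0 0.03;0 0 0 0 0.03;0 0 0 0 0.03;0 0 0 0 0.03;0 0 0 0 0.03' 25; python3 -m creep '0 0 0 0 0.03;0 0 0 0 0.03;0 0 0.03 0 0.03;0 0 0.04 0 0.03;0 -0.05 0 0 0.03;-0.01 -0.055 0 0 0.03;-0.01 -0.055 0 0 0.03;-0.015 -0.055 0 0 0.03'; python3 -m creep '-0.015 -0.055 0 0 0.03;-0.015 -0.055 0 0 0.03;0 -0.0285 0 0 0.03;0 0 0 0 0.03;0 0 0 0 0.03;0 0 0 0 0.03'
```

```text
time_s: 67.25
tool_pos: [0.583, 0.0004, 0.0507]
tool_rot: [180.0, 0.1, 174.8]
force: [0.5, -0.8, 5.8]
grip_width: 0.0387
grasp_force: 25.0
time_s: 68.25
tool_pos: [0.546, -0.2161, 0.1187]
tool_rot: [180.0, -0.1, 174.8]
force: [-0.0, -0.2, -1.7]
grip_width: 0.0383
grasp_force: 25.0
time_s: 69.0
tool_pos: [0.5175, -0.3511, 0.1191]
tool_rot: [179.9, -0.0, 175.0]
force: [-0.1, -0.4, -1.7]
grip_width: 0.0385
grasp_force: 25.0
```

```bash
python3 -m creep '0 0 -0.04 0 0.03;0 0 -0.04 0 0.03;0 0 -0.01 0 0.03;0 0 0 0 0.03;0 0 0 0 0.03' | egrep 'pos|^force'; for i in 1 2 3; do python3 -m creep '0 0 -0.003 0 0.03;0 0 0 0 0.03' | egrep 'pos|^force'; done
```

```text
tool_pos: [0.5184, -0.3538, 0.0314]
force: [-0.5, 0.2, -2.1]
tool_pos: [0.5172, -0.3533, 0.027]
force: [0.0, 0.2, -3.0]
tool_pos: [0.5167, -0.3531, 0.0231]
force: [-1.3, 0.3, -3.1]
tool_pos: [0.517, -0.3532, 0.0227]
force: [-5.2, 3.2, 11.8]
```

```bash
python3 -m creep '0 0 0.002 0 0.06;0 0 0 0 0.06;0 0 0 0 0.06;0 0 0 0 0.06;0 0 0.04 0 0.06;0 0 0.06 0 0.06;0 0 0.06 0 0.06;0 0 0.03 0 0.07';  python3 - <<'E'
from h import *
print(get_obs()['tool_pos']); feet('wrist',ztop=.024,zbot=.004); feet('side',ztop=.024,zbot=.004); 
im,c=snap('side')
for f in finder.masks_of('tray','side')[:1]:
    ys,xs=np.where(f['mask']); P=np.array([atz(c,'side',(x,y),.012)[:2] for x,y in zip(xs,ys)],np.float32); print(f['p'],cv2.minAreaRect(P))
feet('scene')
E
```

```text
time_s: 71.38
tool_pos: [0.5183, -0.354, 0.2167]
tool_rot: [-179.9, 0.3, 174.8]
force: [0.4, -0.3, -0.5]
grip_width: 0.0646
grasp_force: 0.0
[ 0.51826847 -0.35397835  0.21667775]
wrist foot x y yaw iou-err p [ 0.5151 -0.3529 -5.2232  0.0139  0.67  ] [323. 199.] 1772
wrist foot x y yaw iou-err p [ 0.5197 -0.3538 14.445   0.8961  0.3   ] [320. 202.] 188
side foot x y yaw iou-err p [  0.434    0.3917 -44.1113   0.0492   0.63  ] [332. 415.] 425
side foot x y yaw iou-err p [ 0.515  -0.3544 -1.5576  0.1038  0.49  ] [351. 172.] 190
0.64 ((0.5126022100448608, -0.30903491377830505), (0.13919411599636078, 0.2272271066904068), 6.467914581298828)
scene foot x y yaw iou-err p [ 0.4359  0.3935 39.5392  0.1398  0.73  ] [444. 332.] 240
scene foot x y yaw iou-err p [ 0.5139 -0.3519 -6.007   0.0699  0.5   ] [251. 208.] 173
```

Foot A is flat in the tray at (0.515,−0.353). Now foot B.

```bash
python3 -m creep '0 0.05 0 0 0.07;0 0.06 0 0 0.07;0 0.06 0 0 0.07;0 0.06 0 0 0.07;0 0.06 0 0 0.07;0 0.06 0 0 0.07;0 0.06 0 0 0.07;0 0.06 0 0 0.07' >/dev/null; python3 -m creep '0 0.06 0 -5 0.07;-0.01 0.06 0 -10 0.07;-0.01 0.06 0 -10 0.07;-0.01 0.06 0 -10 0.07;0 0.024 -0.03 -4 0.07;0 0 0 0 0.07;0 0 0 0 0.07;0 0 0 0 0.07'; python3 - <<'E'
from h import *
print(get_obs()['tool_pos'])
feet('wrist',show='w13.png'); feet('wrist',ztop=.02,zbot=0)
c=cams.calibration('wrist'); 
for f in finder.masks_of('mat','wrist')[:1]:
    ys,xs=np.where(f['mask']); P=np.array([atz(c,'wrist',(x,y),.003)[:2] for x,y in zip(xs,ys)],np.float32); print(f['p'],cv2.boxPoints(cv2.minAreaRect(P)).round(3).tolist())
E
```

```text
time_s: 73.78
tool_pos: [0.4908, 0.3676, 0.1833]
tool_rot: [180.0, 0.1, 137.6]
force: [0.2, -0.4, 0.0]
grip_width: 0.0698
grasp_force: 0.0
[0.49079356 0.36764704 0.1833155 ]
wrist foot x y yaw iou-err p [ 4.34200e-01  3.91900e-01 -4.32426e+01  3.96000e-02  6.60000e-01] [293. 147.] 2070
wrist foot x y yaw iou-err p [  0.438    0.3932 -42.3704   0.8676   0.64  ] [294. 152.] 284
wrist foot x y yaw iou-err p [ 4.34300e-01  3.91700e-01 -4.36652e+01  2.71000e-02  6.40000e-01] [295. 149.] 2081
0.9 [[0.40299999713897705, 0.3970000147819519], [0.4180000126361847, 0.19699999690055847], [0.6190000176429749, 0.21199999749660492], [0.6029999852180481, 0.41200000047683716]]
```

```bash
python3 -m creep '-0.028 0.012 -0.04 0 0.07;-0.0283 0.0124 -0.04 0 0.07;0 0 -0.04 0 0.065;0 0 0 0 0.065;0 0 0 0 0.065;0 0 0 0 0.065'
```

```text
time_s: 74.78
tool_pos: [0.4348, 0.3944, 0.0646]
tool_rot: [179.8, 0.0, 137.7]
force: [-0.0, 0.2, 0.2]
grip_width: 0.0646
grasp_force: 0.0
```

```bash
python3 -m creep '-0.0003 -0.0015 -0.03 0 0.065;0 0 -0.0186 0 0.06;0 0 0 0 0.06;0 0 0 0 0.06;0 0 0 0 0.03;0 0 0 0 0.03;0 0 0 0 0.03;0 0 0 0 0.03' 30; python3 -m creep '0 0 0 0 0.03;0 0 0 0 0.03;0 0 0 0 0.03'; python3 -m creep '0 0 0.02 0 0.03;0 0 0.03 0 0.03;0 0 0.03 0 0.03;0.02 -0.05 0 9.3 0.03;0.02 -0.05 0 9.3 0.03;0.02 -0.05 0 9.3 0.03;0.02 -0.05 0 9.2 0.03;0.02 -0.05 0 0 0.03'; python3 -m creep '0.02 -0.05 0 0 0.03;0.02 -0.05 0 0 0.03;0 -0.02 0 0 0.03;0 0 0 0 0.03;0 0 0 0 0.03;0 0 0 0 0.03;0 0 0 0 0.03'
```

```text
time_s: 75.78
tool_pos: [0.4333, 0.3924, 0.0143]
tool_rot: [179.9, 0.0, 137.8]
force: [0.1, 0.4, 1.6]
grip_width: 0.0397
grasp_force: 29.9
time_s: 76.15
tool_pos: [0.4332, 0.3924, 0.0143]
tool_rot: [179.9, 0.0, 137.8]
force: [-0.1, 0.1, 4.9]
grip_width: 0.0396
grasp_force: 29.9
time_s: 77.15
tool_pos: [0.5328, 0.14, 0.0942]
tool_rot: [-180.0, -0.0, 174.9]
force: [1.1, 0.5, -1.7]
grip_width: 0.0395
grasp_force: 29.9
time_s: 78.03
tool_pos: [0.5727, 0.0234, 0.0939]
tool_rot: [180.0, 0.0, 175.0]
force: [0.6, -0.2, -2.6]
grip_width: 0.0398
grasp_force: 29.9
```

```bash
python3 -m creep '0.0083 -0.0229 0 0 0.03;0 0 -0.02 0 0.03;0 0 -0.0156 0 0.03;0 0 0 0 0.03;0 0 0 0 0.03;0 0 0 0 0.03;0 0 0 0 0.03'; cat >> h.py <<'E'
def align(off,rim=.0415,save=None):
    im,c=snap('wrist',save); o=get_obs()['tool_pos']; zt=o[2]-off+.02; print(o)
    u=np.array([.9957,-.092]); v=np.array([.092,.9957]); q=np.array([.5815,.0005])
    g=cv2.cvtColor(im,cv2.COLOR_RGB2GRAY); L=cv2.createLineSegmentDetector().detect(g)[0][:,0]
    for l in L:
        m=(l[:2]+l[2:])/2; n=np.hypot(*(l[:2]-l[2:])); 
        if not(255<m[0]<385 and 195<m[1]<322): continue
        t,r=[np.array([u@(atz(c,'wrist',m,z)[:2]-q),v@(atz(c,'wrist',m,z)[:2]-q)])*1e3 for z in (zt,rim)]
        if abs(l[1]-l[3])<4 and n>38: print('H',l.round(),'foot_x %.1f (front edge at -20)  rim_x %.1f (block -33, bevel -23.5/-21.5)'%(t[0],r[0]))
        if abs(l[0]-l[2])<4 and n>15 : print('V',l.round(),'foot_y %.1f  rim_y %.1f'%(t[1],r[1]))
E
python3 - <<'E'
from h import *
align(.0113,save='w14.png')
c=cams.calibration('wrist'); print([atz(c,'wrist',x['xy'],.085) for x in finder.tip_of('slide_knob','wrist')[:1]])
E
```

```text
time_s: 78.9
tool_pos: [0.5816, -0.0008, 0.0588]
tool_rot: [-180.0, 0.1, 174.9]
force: [0.3, 0.3, -1.0]
grip_width: 0.0394
grasp_force: 29.9
[ 0.58153557 -0.00083362  0.05870219]
H [338. 216. 257. 216.] foot_x -40.2 (front edge at -20)  rim_x -33.9 (block -33, bevel -23.5/-21.5)
H [337. 265. 296. 264.] foot_x -18.0 (front edge at -20)  rim_x -8.0 (block -33, bevel -23.5/-21.5)
H [291. 211. 352. 211.] foot_x -42.3 (front edge at -20)  rim_x -36.4 (block -33, bevel -23.5/-21.5)
H [301. 249. 359. 249.] foot_x -25.2 (front edge at -20)  rim_x -16.4 (block -33, bevel -23.5/-21.5)
V [361. 319. 363. 277.] foot_y 18.9  rim_y 22.3
V [303. 297. 303. 313.] foot_y -8.6  rim_y -9.8
V [274. 277. 276. 318.] foot_y -21.4  rim_y -24.7
H [276. 235. 342. 234.] foot_x -31.9 (front edge at -20)  rim_x -24.2 (block -33, bevel -23.5/-21.5)
V [343. 208. 341. 186.] foot_y 8.4  rim_y 10.1
H [279. 318. 359. 319.] foot_x 9.6 (front edge at -20)  rim_x 24.2 (block -33, bevel -23.5/-21.5)
V [277. 255. 276. 235.] foot_y -19.9  rim_y -23.0
H [384. 217. 342. 216.] foot_x -40.1 (front edge at -20)  rim_x -33.8 (block -33, bevel -23.5/-21.5)
H [406. 317. 363. 319.] foot_x 9.7 (front edge at -20)  rim_x 24.4 (block -33, bevel -23.5/-21.5)
V [368. 237. 367. 252.] foot_y 20.0  rim_y 23.6
[array([0.47515169, 0.01089529, 0.085     ])]
```

```bash
python3 - <<'E'
from h import *
for n in ('w11','w14'):
    im=cv2.imread(f'pics/{n}.png'); h=cv2.cvtColor(im,cv2.COLOR_BGR2HSV); m=cv2.inRange(h,(10,110,60),(30,255,255)); m[:255]=0; m[322:]=0; m[:,:285]=0; m[:,355:]=0
    ys,xs=np.where(m); print(n,xs.mean(),ys.mean(),xs.min(),xs.max(),ys.min(),ys.max(),len(xs))
a=[cv2.resize(cv2.imread(f'pics/{n}.png')[195:330,250:390],None,fx=2.8,fy=2.8,interpolation=cv2.INTER_CUBIC) for n in ('w11','w14')]
cv2.imwrite('pics/cmp2.png',np.hstack(a))
E
```

```text
w11 318.7655986509275 292.2310286677909 303 335 279 306 593
w14 318.5636604774536 303.1498673740053 302 335 288 319 754
```

View pics/cmp2.png

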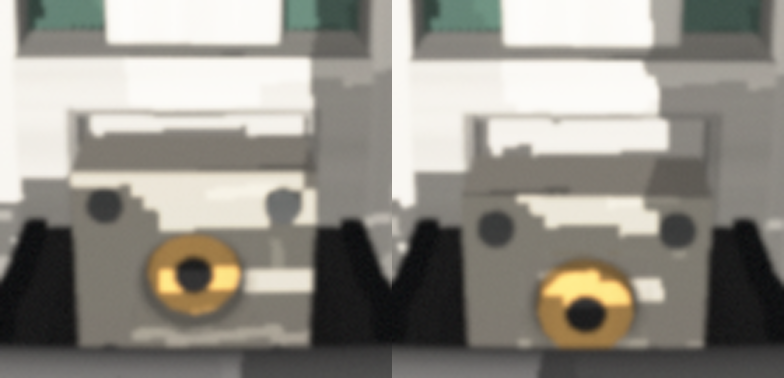

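The right half (now) shows the foot sitting about 3 mm too far in +x: front edge at row 264, against 256 in the good placement on the left. I correct and lower.

```bash
python3 -m creep '-0.0027 0.0016 -0.003 0 0.03;0 0 0 0 0.03;0 0 -0.002 0 0.03;0 0 0 0 0.03;0 0 -0.002 0 0.03;0 0 0 0 0.03;0 0 0 0 0.03' | egrep 'pos|^force'; for i in 1 2 3 4; do python3 -m creep '0 0 -0.002 0 0.03;0 0 0 0 0.03;0 0 0 0 0.03' | egrep 'pos|^force'; done
```

```text
tool_pos: [0.5785, 0.0007, 0.0512]
force: [-0.8, 0.1, -2.2]
tool_pos: [0.5785, 0.0007, 0.0492]
force: [0.2, -0.1, -1.6]
tool_pos: [0.5785, 0.0007, 0.0472]
force: [0.2, -0.6, -1.9]
tool_pos: [0.5785, 0.0007, 0.0452]
force: [-0.4, 0.1, -1.3]
tool_pos: [0.5787, 0.0008, 0.0433]
force: [-0.6, -0.1, -1.3]
```

```bash
python3 -m creep '0 0 -0.0015 0 0.03;0 0 0 0 0.03;0 0 0 0 0.03' | egrep 'pos|^force';  python3 -m creep '0 0 -0.001 0 0.03;0 0 0 0 0.03;0 0 0 0 0.03' | egrep 'pos|^force'
```

```text
tool_pos: [0.5797, 0.0006, 0.0433]
force: [-1.2, -0.1, 5.7]
tool_pos: [0.5806, 0.0005, 0.0432]
force: [-1.4, -0.8, 9.6]
```

Contact is at the seated height. I release and push the slide in.

```bash
python3 -m creep '0 0 0.0025 0 0.06;0 0 0 0 0.06;0 0 0 0 0.06;0 0 0 0 0.06;0 0 0.05 0 0.06;0 0 0.05 0 0.05;-0.05 0.0046 0.02 0 0.05;-0.051 0.0046 0 0 0.05'; python3 -m creep '0 0 0 0 0.05;0 0 0 0 0.05;0 0 0 0 0.05'; python3 - <<'E'
from h import *
tips('wrist',['slide_knob'],[.085]); feet('side'); print(get_obs()['tool_pos'])
E
```

```text
time_s: 83.12
tool_pos: [0.4779, 0.0105, 0.165]
tool_rot: [180.0, 0.2, 174.9]
force: [-1.2, 0.7, -0.1]
grip_width: 0.0503
grasp_force: 0.0
time_s: 83.5
tool_pos: [0.4785, 0.0099, 0.1633]
tool_rot: [180.0, 0.0, 174.8]
force: [-0.2, -0.2, 0.4]
grip_width: 0.0502
grasp_force: 0.0
wrist slide_knob 0.58 [322. 243.] [0.4785 0.0125 0.085 ]
side foot x y yaw iou-err p [ 0.5858 -0.0238  0.1702  0.1348  0.62  ] [308. 255.] 244
[0.47798182 0.01000801 0.16294037]
```

```bash
python3 -m creep '0 0 -0.05 0 0.045;0 0 -0.05 0 0.045;0 0 -0.007 0 0.035;0 0 0 0 0.012;0 0 0 0 0.012;0 0 0 0 0.012;0 0 0 0 0.012;0 0 0 0 0.012' 25; python3 -m creep '0.015 -0.0014 0 0 0.012;0.02 -0.0018 0 0 0.012;0.02 -0.0018 0 0 0.012;0.02 -0.0018 0 0 0.012;0.02 -0.0018 0 0 0.012;0.01 -0.0009 0 0 0.012;0 0 0 0 0.012'; python3 -m creep '0.005 -0.0005 0 0 0.012;0.004 -0.0004 0 0 0.012;0 0 0 0 0.012;0 0 0 0 0.012'
```

```text
time_s: 84.7
tool_pos: [0.4792, 0.0099, 0.0581]
tool_rot: [-180.0, 0.2, 174.9]
force: [0.0, 0.5, 6.7]
grip_width: 0.0173
grasp_force: 25.0
time_s: 85.58
tool_pos: [0.5852, -0.0, 0.0581]
tool_rot: [-180.0, 0.3, 174.8]
force: [1.5, -0.4, 5.8]
grip_width: 0.0175
grasp_force: 25.0
time_s: 86.08
tool_pos: [0.5871, -0.0003, 0.0579]
tool_rot: [-179.9, -0.5, 174.9]
force: [-15.9, -0.3, 19.6]
grip_width: 0.0173
grasp_force: 25.0
```

```bash
python3 -m creep '-0.005 0.0005 0 0 0.05;0 0 0 0 0.05;0 0 0 0 0.05;0 0 0 0 0.05;0 0 0.05 0 0.03;0 0 0.05 0 0;0 0 0.045 0 0;0.02 -0.0017 0 0 0'; python3 -m creep '0.04 -0.004 0 0 0;0.04 -0.004 0 0 0;0.0046 0 0 0 0;0 0 -0.01 0 0;0 0 -0.01 0 0;0 0 -0.008 0 0;0 0 -0.008 0 0;0 0 0 0 0'; python3 -m creep '0 0 -0.008 0 0;0 0 -0.005 0 0;0 0 -0.003 0 0;0 0 -0.003 0 0;0 0 -0.001 0 0;0 0 0 0 0;0 0 0 0 0';  python3 -m creep '0 0 -0.002 0 0;0 0 0 0 0;0 0 0 0 0'
```

```text
time_s: 87.08
tool_pos: [0.6089, -0.0013, 0.2064]
tool_rot: [-180.0, 0.5, 174.9]
force: [-0.3, 1.2, -1.0]
grip_width: 0.0178
grasp_force: 0.0
time_s: 88.08
tool_pos: [0.6903, -0.0097, 0.1652]
tool_rot: [-180.0, -0.1, 174.9]
force: [-3.9, 0.0, 4.4]
grip_width: 0.0002
grasp_force: 2.1
time_s: 88.95
tool_pos: [0.6916, -0.0096, 0.1504]
tool_rot: [-180.0, 0.2, 174.8]
force: [-9.0, -0.1, 19.4]
grip_width: 0.0002
grasp_force: 9.7
time_s: 89.32
tool_pos: [0.6916, -0.0097, 0.1503]
tool_rot: [-179.9, 0.2, 174.8]
force: [-12.0, -0.8, 26.5]
grip_width: 0.0005
grasp_force: 13.2
```

The ram is at its stop. Next I draw the slide out and collect foot B.

```bash
python3 -m creep '0 0 0.03 0 0;0 0 0.03 0 0.045;-0.04 0.004 0 0 0.045;-0.04 0.004 0 0 0.045;-0.0235 0.0017 0 0 0.045;0 0 -0.05 0 0.045;0 0 -0.05 0 0.045;0 0 -0.045 0 0.035'; python3 -m creep '0 0 0 0 0.012;0 0 0 0 0.012;0 0 0 0 0.012;0 0 0 0 0.012;0 0 0 0 0.012;0 0 0 0 0.012'; python3 -m creep '-0.015 0.0014 0 0 0.012;-0.02 0.0018 0 0 0.012;-0.02 0.0018 0 0 0.012;-0.02 0.0018 0 0 0.012;-0.02 0.0018 0 0 0.012;-0.01 0.001 0 0 0.012;0 0 0 0 0.012'; python3 -m creep '-0.004 0.0004 0 0 0.012;-0.003 0.0003 0 0 0.012;0 0 0 0 0.012;0 0 0 0 0.012'; python3 -m creep '0.005 -0.0005 0 0 0.055;0 0 0 0 0.06;0 0 0 0 0.06;0 0 0 0 0.06;0 0 0 0 0.06;0 0 0.03 0 0.06;0 0 0.04 0 0.06;0.035 -0.003 0 0 0.06'; python3 -m creep '0.04 -0.003 0 0 0.06;0.025 -0.003 0 0 0.06;0 0 0 0 0.06;0 0 0 0 0.06;0 0 0 0 0.06'
```

```text
time_s: 90.32
tool_pos: [0.5878, -0.0003, 0.0569]
tool_rot: [-180.0, 0.1, 174.8]
force: [1.3, -0.1, -0.5]
grip_width: 0.0399
grasp_force: 0.0
time_s: 91.08
tool_pos: [0.5895, -0.0004, 0.0606]
tool_rot: [-180.0, 0.3, 174.8]
force: [0.4, -1.4, 6.0]
grip_width: 0.0173
grasp_force: 25.0
time_s: 91.95
tool_pos: [0.4833, 0.0096, 0.0605]
tool_rot: [-179.9, 0.2, 174.9]
force: [-1.8, -0.9, 10.1]
grip_width: 0.0172
grasp_force: 25.0
time_s: 92.45
tool_pos: [0.48, 0.0099, 0.0606]
tool_rot: [180.0, 0.6, 174.8]
force: [6.8, -2.9, 2.4]
grip_width: 0.0171
grasp_force: 25.0
time_s: 93.45
tool_pos: [0.5172, 0.0069, 0.132]
tool_rot: [-179.9, 0.4, 174.9]
force: [1.1, 0.2, 0.4]
grip_width: 0.0599
grasp_force: 0.0
time_s: 94.08
tool_pos: [0.5796, 0.001, 0.1283]
tool_rot: [-180.0, -0.0, 174.9]
force: [-0.6, -0.2, 0.3]
grip_width: 0.0602
grasp_force: 0.0
```

```bash
python3 -m creep '0.0012 -0.0005 -0.04 0 0.06;0 0 -0.03 0 0.06;0 0 -0.01 0 0.06;0 0 0 0 0.03;0 0 0 0 0.03;0 0 0 0 0.03;0 0 0 0 0.03;0 0 0 0 0.03' 25; python3 -m creep '0 0 0 0 0.03;0 0 0 0 0.03;0 0 0.03 0 0.03;0 0 0.04 0 0.03;-0.01 -0.05 0 0 0.03;-0.015 -0.055 0 0 0.03;-0.015 -0.055 0 0 0.03;-0.015 -0.055 0 0 0.03'; python3 -m creep '-0.0195 -0.048 0 0 0.03;0 0 0 0 0.03;0 0 0 0 0.03;0 0 0 0 0.03;0 0 -0.04 0 0.03;0 0 -0.04 0 0.03;0 0 -0.005 0 0.03;0 0 0 0 0.03'; python3 -m creep '0 0 0 0 0.03;0 0 -0.003 0 0.03;0 0 0 0 0.03'
```

```text
time_s: 95.08
tool_pos: [0.5828, 0.0003, 0.0496]
tool_rot: [-180.0, 0.1, 174.9]
force: [-0.2, -0.6, 5.6]
grip_width: 0.0392
grasp_force: 25.0
time_s: 96.08
tool_pos: [0.5257, -0.2162, 0.1177]
tool_rot: [180.0, -0.0, 174.9]
force: [0.9, 0.0, -1.5]
grip_width: 0.039
grasp_force: 25.0
time_s: 97.08
tool_pos: [0.5082, -0.262, 0.0339]
tool_rot: [180.0, 0.0, 174.9]
force: [-0.2, 0.3, -1.4]
grip_width: 0.0394
grasp_force: 25.0
time_s: 97.45
tool_pos: [0.5075, -0.2629, 0.0307]
tool_rot: [-180.0, 0.0, 174.9]
force: [0.3, 0.1, -2.1]
grip_width: 0.0388
grasp_force: 25.0
```

```bash
python3 -m creep '0 0 -0.005 0 0.03;0 0 -0.002 0 0.03;0 0 0 0 0.03' | egrep 'pos|^force'; for i in 1 2; do python3 -m creep '0 0 -0.002 0 0.03;0 0 0 0 0.03;0 0 0 0 0.03' | egrep 'pos|^force'; done
```

```text
tool_pos: [0.507, -0.2626, 0.0228]
force: [-0.1, 0.8, -1.5]
tool_pos: [0.5075, -0.2627, 0.0216]
force: [-1.3, 1.4, 2.5]
tool_pos: [0.5076, -0.2628, 0.0215]
force: [-5.4, 3.0, 15.3]
```

Release, then check the tray and make sure no third foot stands anywhere.

```bash
python3 -m creep '0 0 0.002 0 0.06;0 0 0 0 0.06;0 0 0 0 0.06;0 0 0 0 0.06;0 0 0.04 0 0.06;0 0 0.06 0 0.06;0 0 0.06 0 0.06;0 0 0.02 0 0.05'; python3 -m creep '0 0 0 0 0.05;0 0 0 0 0.05'; python3 - <<'E'
from h import *
print(get_obs()['tool_pos']); feet('wrist',ztop=.024,zbot=.004,show='w20.png'); feet('side',ztop=.024,zbot=.004); feet('scene',ztop=.024,zbot=.004)
im,c=snap('side')
for f in finder.masks_of('tray','side')[:1]:
    ys,xs=np.where(f['mask']); P=np.array([atz(c,'side',(x,y),.012)[:2] for x,y in zip(xs,ys)],np.float32); print(f['p'],cv2.minAreaRect(P))
tips('side',['slide_knob'],[.085]); tips('scene',['slide_knob'],[.085])
E
```

```text
time_s: 99.58
tool_pos: [0.5093, -0.2635, 0.2058]
tool_rot: [-179.8, 0.4, 174.9]
force: [-0.4, -0.6, 0.2]
grip_width: 0.0559
grasp_force: 0.0
time_s: 99.82
tool_pos: [0.5064, -0.2624, 0.1995]
tool_rot: [179.9, -0.1, 174.9]
force: [-0.1, 0.5, 0.3]
grip_width: 0.0506
grasp_force: 0.0
[ 0.50642213 -0.26236082  0.19945662]
wrist foot x y yaw iou-err p [ 0.5048 -0.2628 -5.8414  0.0562  0.62  ] [316. 210.] 1888
wrist foot x y yaw iou-err p [ 0.5153 -0.353  -4.7695  0.0228  0.6   ] [228. 225.] 1928
side foot x y yaw iou-err p [  0.5562  -0.3008 -12.2219   0.8814   0.7   ] [350. 186.] 2066
side foot x y yaw iou-err p [ 0.5163 -0.3537 -7.4306  0.1204  0.59  ] [352. 170.] 190
side foot x y yaw iou-err p [ 0.5037 -0.2637  5.2886  0.1614  0.46  ] [352. 195.] 187
scene foot x y yaw iou-err p [ 0.5139 -0.3505 -8.4485  0.1872  0.64  ] [248. 207.] 152
scene foot x y yaw iou-err p [  0.5048  -0.2591 -14.7718   0.1465   0.53  ] [269. 217.] 169
0.75 ((0.3170435130596161, -0.21257323026657104), (0.14390192925930023, 0.04839717596769333), 61.31393814086914)
side slide_knob 0.73 [346. 252.] [0.4768 0.0019 0.085 ]
side slide_knob 0.16 [307. 258.] [0.5695 0.042  0.085 ]
scene slide_knob 0.95 [337. 244.] [0.4711 0.0114 0.085 ]
```

Both feet are flat in the tray. Finally I push the empty slide in.

```bash
python3 -m creep '0 0.06 0 0 0.05;0 0.06 0 0 0.05;-0.01 0.06 0 0 0.05;-0.01 0.06 0 0 0.05;-0.0085 0.0323 0 0 0.05;0 0 0 0 0.05;0 0 0 0 0.05;0 0 0 0 0.05'; 
```

```text
time_s: 101.42
tool_pos: [0.479, 0.0082, 0.2011]
tool_rot: [-180.0, -0.0, 174.7]
force: [-0.0, -0.7, 0.3]
grip_width: 0.0499
grasp_force: 0.0
```

```bash
python3 -m creep '-0.001 0.001 -0.05 0 0.045;0 0 -0.05 0 0.045;0 0 -0.044 0 0.035;0 0 0 0 0.012;0 0 0 0 0.012;0 0 0 0 0.012;0 0 0 0 0.012;0 0 0 0 0.012' 25; python3 -m creep '0.015 -0.0014 0 0 0.012;0.02 -0.0018 0 0 0.012;0.02 -0.0018 0 0 0.012;0.02 -0.0018 0 0 0.012;0.02 -0.0018 0 0 0.012;0.01 -0.0009 0 0 0.012;0 0 0 0 0.012'; python3 -m creep '0.005 -0.0005 0 0 0.012;0.004 -0.0004 0 0 0.012;0 0 0 0 0.012;0 0 0 0 0.012'
```

```text
time_s: 102.42
tool_pos: [0.4796, 0.0099, 0.0591]
tool_rot: [-179.9, 0.2, 174.8]
force: [-0.0, -2.6, 6.6]
grip_width: 0.017
grasp_force: 25.0
time_s: 103.3
tool_pos: [0.5855, -0.0, 0.0592]
tool_rot: [-180.0, 0.3, 174.8]
force: [1.3, -2.8, 5.3]
grip_width: 0.0176
grasp_force: 25.0
time_s: 103.8
tool_pos: [0.5891, -0.0004, 0.0591]
tool_rot: [-179.8, -0.3, 174.8]
force: [-11.6, -1.5, 16.1]
grip_width: 0.0173
grasp_force: 25.0
```

```bash
python3 -m creep '-0.002 0 0 0 0.05;0 0 0 0 0.05;0 0 0 0 0.05;0 0 0 0 0.05;0 0 0 0 0.06;0 0 0.05 0 0.06;0 0 0.05 0 0.06;0 0 0.06 0 0.06'; python3 -m creep '-0.04 0 0.02 0 0.06;-0.04 0 0 0 0.06;0 0 0 0 0.06;0 0 0 0 0.06;0 0 0 0 0.06'; python3 - <<'E'
from h import *
tips('wrist',['slide_knob'],[.085]); tips('side',['slide_knob','head_top'],[.085,.172]); feet('side',ztop=.024,zbot=.004); print(get_obs()['force'])
for k in ['screwdriver','paint_jar','pliers']: tips('side',[k],[0])
E
```

```text
time_s: 104.8
tool_pos: [0.5891, 0.0002, 0.218]
tool_rot: [-180.0, -0.1, 174.9]
force: [1.4, -0.4, 0.8]
grip_width: 0.06
grasp_force: 0.0
time_s: 105.42
tool_pos: [0.5105, 0.0003, 0.237]
tool_rot: [180.0, -0.0, 174.9]
force: [0.0, 0.2, 0.0]
grip_width: 0.0601
grasp_force: 0.0
wrist slide_knob 0.63 [325. 294.] [ 5.843e-01 -4.000e-04  8.500e-02]
wrist slide_knob 0.58 [298.  67.] [ 0.3796 -0.0053  0.085 ]
side slide_knob 0.82 [304. 243.] [ 0.5867 -0.0047  0.085 ]
side head_top 0.79 [263. 208.] [ 0.6969 -0.0247  0.172 ]
side head_top 0.56 [268. 253.] [0.6468 0.1077 0.172 ]
side foot x y yaw iou-err p [  0.7356   0.2962 -18.5185   0.6881   0.73  ] [216. 343.] 1308
[ 0.29360014 -0.68400383 -0.62264342]
side screwdriver 0.69 [388. 273.] [ 0.3623 -0.0172  0.    ]
side paint_jar 0.88 [405. 359.] [0.2931 0.2215 0.    ]
side paint_jar 0.71 [270. 246.] [ 0.6923 -0.0411  0.    ]
side pliers 0.67 [406. 228.] [ 0.3319 -0.1841  0.    ]
```

```bash
python3 -c "from cell import ticket; print(ticket.sign_off())"
```

```text
the job is handed in; nothing more can be done
None
```

I pressed both feet standing on the mat (foot_a to foot_d were not told apart) with the ram at its stop, set them flat side by side in the red tray, pushed the slide fully in and empty, and handed the job in at about 105 s; no verdict came back.

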